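Fit the big battery in the under-cabinet light

TASK

Take the big battery cell off its wooden rest and fit it in the battery tray of the under-cabinet light: tilt it so that its flat end goes in first, under the hood and against the sprung contact, then keep the contact pushed back and press the end with the little nub down between the two clips until they hold it and it lies level and fully home. Do it by feel and gently, never squashing the sprung contact all the way back nor forcing the cell, leave the other things on the counter where they are, and let go.

Things in the scene. Friction and masses are not known exactly. Their poses are not given: they have to be found in the camera images.
- cell_center (a point): Centre of the big cell to be fitted: plain grey cylinder, 32 mm diameter, 70 mm long, about 0.14 kg, lying on the wooden rest, axis 24.5 mm above the counter. x runs along the cell to its FLAT end (35 mm off); at -x is the nub end. The rest is a 4 mm board, 110 x 74 mm, with two supports narrower than the cell, 23 mm either side of its middle, so fingers can go down both sides of the cell's middle.
- cell_nub (a point): Middle of the nub end face of the big cell: on its axis, 35 mm from the centre; axes as cell_center. The nub is 10 mm wide and stands out 2 mm.
- bay (a point): Nominal middle of the battery bay of the light (white bar, 310 x 94 mm, fixed), on the counter, z up, x along the bar to the sprung contact. ALL bay figures here are in this frame, in mm, and nominal: the grey tray has play that is NOT measured (up to 3 either way in x, 1 in y, 0 to 7 upwards); feel for it. A seated cell lies on a flat rib (20 wide, top z 13.5, x -37 to 50), centred at x 0, axis z 29.5.
- hood (a point): Pocket at the bay's +x end; this point is the nominal middle of the hood's lower edge (x 32, z 54). Side walls 39 apart from x 32 to 52; hood top z 57. Inside is the upright sprung contact plate, face at x 30 when free, z 14.5 to 47.5. Tilted 24 degrees, flat end down, lower corner on the rib and upper corner at the plate, the cell clears both hood and clips.
- stop (a point): Top of the stiff end stop at the nub end, nominal (x -35 inner face, z 22; 4 thick). The nub end must swing down past it: push the flat end on until the contact has gone back 9.5 to 11.5 mm while the cell is still tilted about 10 degrees, easing to 6 to 7 mm when level. Let go, the contact (then about 5 mm back) presses the cell against the stop.
- clips (a point): Nominal middle between the two sprung steel clips (x -35 to -26, one each side). Round noses, radius 3, centres 16.5 from the middle at z 39; tips to z 47. Each yields up to 7 mm outwards: 4 N at rest plus 1 N per mm. Pressing the cell's nub end down between them takes about 10 to 15 N; they close over it when it is home.
- light: The light bar; origin and axes as bay. Base 4 mm thick; end blocks 80 mm wide from 64 to 149 mm off the middle, 44 mm tall at +x and 26 mm at -x. Tray base is 70 mm wide, top z 7 mm. Beside a seated cell's middle (x -24 to 30 mm) nothing stands above that: room for the fingers.
- contact (a joint): Travel of the sprung contact plate along +x of the bay, in m: 0 free, grows as it is pushed back, 0.013 at its hard stop (squashed). Its force is 3 N at 0 plus 0.5 N per mm (9.5 N at the stop).
- small_cell: Bystander: a smaller cell standing upright, 26 mm in diameter, 50 mm tall; it does not fit. Origin under its centre. Leave it.
- cover: Bystander: white cover plate of the light, 110 x 72 x 6 mm, lying on the counter. Leave it, like the mug, jar, bowl, shaker and screwdriver farther back (not listed).
Mind the look-alikes: they are no part of the job. What is shaped like the part that bears cell_center but green is not meant. Leave any orange look-alike of the part that bears contact alone.

How it is judged:
By the outcome, as a careful person would: the job done as asked, in the order asked, and still so for the second after the job is handed in, with the robot touching nothing.
It also fails if it takes over 61 s, if anything falls off the work surface, if the arm or the gripper's body presses on something with over 40 N, if the wrist force passes 120 N, or if a joint passes its speed limit or range.

ROBOT

A 6-joint arm with a two-finger parallel gripper is mounted at the origin on the work surface. World frame = base frame: x ahead of the robot, y to its left, z up, the work surface at z = 0. Lengths are in m, angles in rad, forces in N, time in s.
With the tool pointing down it reaches from about 0.4 to 0.825 m from the base axis. Payload 7 kg.
Tool frame: the origin (TCP) lies midway between the tips of the shut fingers; the grasp point (between the pads) lies 19 mm behind it; z points along the fingers, y is the direction in which the jaws open and shut (so a half turn about z gives the same grasp; the last joint's range is limited). The gripper opens to 88 mm and grips with 3 to 60 N. Pads are 19 mm wide; open, the fingers measure 130 mm over their backs; the gripper's body (78 mm by 193 mm) begins 47 mm behind the grasp point.
Start: joints at [1.504, 0.359, 0.012, 0, -1.224, -0.288], TCP at [0.235, 0.633, 0.227] pointing down, gripper open.
Joint ranges: [-3.07, 3.07], [-1.43, 2.12], [-1.02, 1.25], [-3.03, 1.67], [-3.05, -0], [-3.03, 3.03]. Speed limits (rad/s): [2.39, 2.39, 3.01, 3.14, 3.14, 3.14].

INTERFACE

Orientations are given as [roll, pitch, yaw] about the fixed x, y, z axes, in that order (R = Rz(yaw) Ry(pitch) Rx(roll)).
In Python, from bench import bot gives the robot as it stands. The module is installed in compiled form; this text tells all that it offers.
- The arm moves only by the tool servo_tool, never from a script. Its arguments are lists of equal length, an entry for each row: "turn": the turn, a rotation vector about the tool's x, y, z in rad, a list of three; "translation": the shift along the tool's x, y, z in m, a list of three; "grip": the gripper command: -1 is fully open, 1 is shut, values between are in proportion. In form: {"turn": [[ax, ay, az], ...], "translation": [[tx, ty, tz], ...], "grip": [grip, ...]}. A call has 1 to 20 rows; each row shifts and turns the pose as measured when the row begins, along the tool's axes as they then stand; what a row does not reach is not made up. A row lasts 1/10 s, in which the tool goes at most 50 mm and 8.59 degrees, less where a joint would pass 70% of its speed; a pose out of reach is approached as far as the arm can. A call is refused whole if a number of a shift passes 0.05 or a number of a turn 0.15, either way. A call with a gripper value outside its range is refused whole. The fingers move at their own pace and stop on an object; the grip force is fixed at half the most. Time passes only in rows, so rows that do not move let the fingers close. It gives the time, the measured TCP pose, the force and the opening at its end, in the units of the state.
- bot.get_obs(): the state, without advancing time (a new reading comes with each control period).
- bot.snapshot(name): name is "scene" or "top" or "wrist"; returns a dict with "img" (384x512x3 uint8, red, green, blue), "range_z" (384x512 float32, m along the optical axis (not along the pixel's ray), 0 where there is no reading), "fx", "fy", "cx", "cy" (pixels), "rvec" (rotation vector, rad) and "tvec" (3), from world to camera coordinates, as OpenCV has them. Camera axes: x right, y down, z forward; pixel columns grow to the right and rows downward; lengths in m; the calibration is good to about 2 mm. A picture is of the moment at which its call begins.
- bot.sign_off(): hands the job in, once; it reports no verdict.
The state is a dict: "t": time; "q": joint angles; "dq": joint speeds; "joint_torque": joint torques, N m; "tool_pos": TCP position; "tcp_rot": TCP orientation; "contact_force": force on the tool from outside, world axes, zero at the start; "torque": the same for the moment, N m; "gripper_width": opening from 0.0 (shut) to 1.0 (fully open).
Only numpy, scipy, OpenCV 4.12 (cv2) and the standard library are available. Lean on these libraries where they do the work, as an engineer would, in place of code of your own. Each camera call takes 0.05 s, during which the arm holds its last target.

## Working session

There is one attempt and no reset: what is moved stays moved. The work goes in short steps, Python scripts to look and compute and a tool call to move; the robot and the scene stay as the last step left them, time stands still between calls to the robot, and variables do not carry over. Pictures are saved under pics/ and viewed, and the job is handed in when it is done.

Besides the shell and the picture viewer there is one more tool, called after "Emit:" as a command line: name --argument value ..., lists and objects as JSON in quotes. servo_tool: Moves the arm, as the interface text tells. Its arguments: {"type":"object","properties":{"turn":{"type":"array"},"translation":{"type":"array"},"grip":{"type":"array"}},"required":["turn","translation","grip"]}

```bash
mkdir -p pics; cat > h.py <<'E'
import numpy as np, cv2
from bench import bot
def snap(n, f=None):
    s=bot.snapshot(n)
    if f: cv2.imwrite('pics/'+f, s['img'][:,:,::-1])
    np.savez('/tmp/'+(f or n)+'.npz', **s)
    return s
def load(f): return dict(np.load('/tmp/'+f+'.npz'))
def px2w(s,u,v,z=None):
    R=cv2.Rodrigues(np.array(s['rvec']))[0]; t=np.array(s['tvec']).ravel()
    d=np.array([(u-s['cx'])/s['fx'],(v-s['cy'])/s['fy'],1.])
    c=-R.T@t; dw=R.T@d
    if z is None:
        r=s['range_z'][int(round(v)),int(round(u))]; return c+dw*r
    return c+dw*(z-c[2])/dw[2]
def cloud(s):
    R=cv2.Rodrigues(np.array(s['rvec']))[0]; t=np.array(s['tvec']).ravel()
    v,u=np.mgrid[:384,:512]; r=s['range_z']
    P=np.stack([(u-s['cx'])/s['fx']*r,(v-s['cy'])/s['fy']*r,r],-1)
    W=(P-t)@R; W[r==0]=np.nan
    return W
def w2px(s,p):
    return cv2.projectPoints(np.array(p,float).reshape(-1,3),np.array(s['rvec']),np.array(s['tvec']),np.array([[s['fx'],0,s['cx']],[0,s['fy'],s['cy']],[0,0,1]],float),None)[0].reshape(-1,2)
E
python3 - <<'E'
from h import *
for n in ['scene','top','wrist']: s=snap(n,n+'0.png'); print(n,s['fx'],s['rvec'],s['tvec'])
print(bot.get_obs())
E
```

```text
scene 455.6853516009853 [ 1.74680138  1.43688374 -0.80876175] [-0.06867626 -0.22018088  1.36807997]
top 456.0215081752545 [ 2.18768114 -2.12909534  0.04816229] [-0.00291959  0.50286857  0.89560993]
wrist 265.010468965103 [-1.68706299  2.42605657  0.35132238] [ 0.67443246 -0.03576203  0.39051306]
{'t': 0.15, 'q': array([ 1.50410915e+00,  3.59232812e-01,  1.13018732e-02, -2.49087377e-04,
       -1.22410688e+00, -2.88099281e-01]), 'dq': array([-0.00070297, -0.00255639,  0.00431615,  0.00037383, -0.0006025 ,
        0.00091737]), 'joint_torque': array([ 2.44368657e-04, -5.83275068e+01,  2.93290418e+01,  7.00109616e+00,
        8.76563019e-03, -1.01220560e-04]), 'tool_pos': array([0.23438872, 0.63261874, 0.22584632]), 'tcp_rot': array([ 3.14033578e+00, -1.28238060e-04, -3.54871155e-01]), 'contact_force': array([ 0.01795717, -0.31666591, -0.22158742]), 'torque': array([ 0.06805762,  0.04269206, -0.03899684]), 'gripper_width': 0.9980401716905519}
```

View pics/scene0.png

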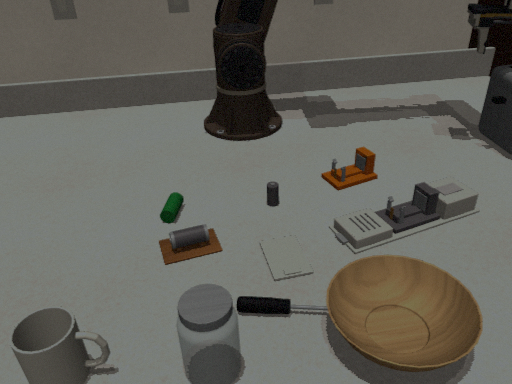

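View pics/top0.png

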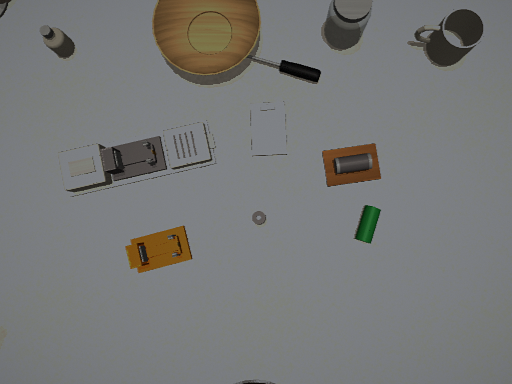

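View pics/wrist0.png

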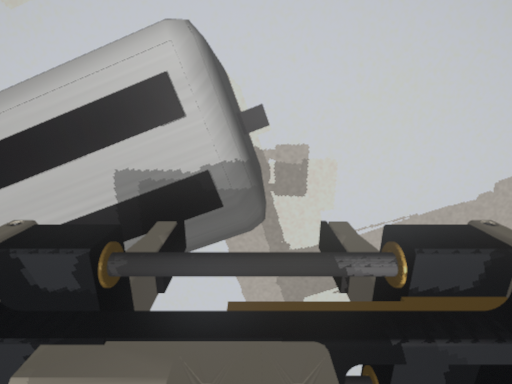

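Candidates in the top view: the grey cell on the wooden board at (352,163) fits the description. The green one at (368,224) and the upright one at (259,218) do not. Of the two trays, the grey one in the white bar at (137,158) is meant, and the orange one at (160,250) is the look-alike. I'll confirm with crops.

```bash
python3 - <<'E'
from h import *
s=load('top0.png'); sc=load('scene0.png')
g=lambda im,b,k:cv2.resize(im[b[1]:b[3],b[0]:b[2]],None,fx=k,fy=k,interpolation=cv2.INTER_CUBIC)
a=cv2.convertScaleAbs(g(s['img'],(312,130,392,200),5),alpha=1.5)
b=cv2.convertScaleAbs(g(s['img'],(55,120,220,200),4),alpha=1.5)
c=cv2.convertScaleAbs(g(sc['img'],(155,190,235,270),5),alpha=1.5)
d=cv2.convertScaleAbs(g(sc['img'],(325,170,485,250),5),alpha=1.5)
H=np.zeros((590,800,3),np.uint8)
for im,y,x in((a,0,0),(c[:350],0,400)): H[y:y+im.shape[0],x:x+im.shape[1]]=im[:, :400]
H[350:590]=0
bb=cv2.resize(b,(400,194)); H[360:554,:400]=bb; H[360:560,400:]=cv2.resize(d,(400,200))
cv2.imwrite('pics/crop0.png',H[:,:,::-1])
for p in[(352,163),(336,164),(369,162),(137,158),(113,160),(151,152),(187,146),(83,167)]: print(p,px2w(s,*p).round(4))
E
```

```text
(352, 163) [ 0.554  -0.1738  0.0406]
(336, 164) [ 0.5514 -0.1427  0.0396]
(369, 162) [ 0.5568 -0.2069  0.0402]
(137, 158) [0.5571 0.2597 0.02  ]
(113, 160) [0.5459 0.2935 0.0628]
(151, 152) [0.5704 0.2319 0.018 ]
(187, 146) [0.5828 0.1561 0.028 ]
(83, 167) [0.533  0.3604 0.0439]
```

View pics/crop0.png

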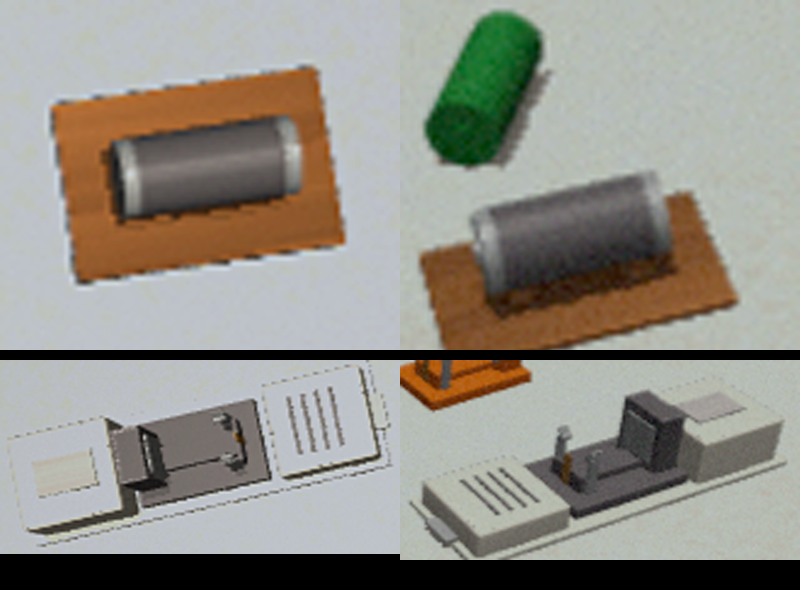

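```bash
cat > est.py <<'E'
from h import *
def rect(P):
    (c,wh,a)=cv2.minAreaRect((P[:,:2]*1000).astype(np.float32)); return np.array(c)/1000,wh,a
def ana(f):
    s=load(f); W=cloud(s); 
    m=lambda x0,x1,y0,y1,z0,z1:(W[...,0]>x0)&(W[...,0]<x1)&(W[...,1]>y0)&(W[...,1]<y1)&(W[...,2]>z0)&(W[...,2]<z1)
    for nm,b in dict(cell=(.51,.60,-.23,-.12,.022,.06),top44=(.45,.62,.3,.45,.038,.052),top26=(.5,.66,.1,.22,.02,.034),hood=(.5,.6,.26,.33,.052,.075),counter=(.4,.5,-.1,.1,-.02,.02)).items():
        P=W[m(*b)]
        if len(P)<10: print(nm,len(P)); continue
        # trim
        c,wh,a=rect(P); print(nm,len(P),c.round(4),np.round(wh,1),round(a,2),'zmed',np.median(P[:,2]).round(4), 'pc',np.degrees(np.arctan2(*np.linalg.svd(P[:,:2]-P[:,:2].mean(0),full_matrices=False)[2][0][::-1])).round(2),P.mean(0).round(4))
import sys
for f in sys.argv[1:]: print(f); ana(f)
E
python3 est.py top0.png scene0.png
python3 - <<'E'
from h import *
s=load('scene0.png'); print(w2px(s,[[.551,-.141,.025],[.557,-.209,.025]]))
E
```

```text
top0.png
cell 589 [ 0.5562 -0.1767] [32.1 70.2] 9.21 zmed 0.0373 pc 99.67 [ 0.5551 -0.176   0.0363]
top44 1680 [0.5374 0.3505] [ 80.4 114.9] 14.33 zmed 0.0448 pc 103.35 [0.533  0.3629 0.0448]
top26 1618 [0.5865 0.1584] [80.5 85.2] 14.63 zmed 0.0261 pc 102.79 [0.5858 0.1579 0.026 ]
hood 312 [0.5482 0.3035] [46.4 25.4] 13.59 zmed 0.063 pc -165.6 [0.5476 0.303  0.0623]
counter 4602 [ 0.45 -0.  ] [199.9  99.9] 89.98 zmed -0.0001 pc -90.2 [ 4.5e-01 -7.0e-04 -1.0e-04]
scene0.png
cell 577 [ 0.5618 -0.181 ] [31.6 72.6] 4.67 zmed 0.0364 pc -81.33 [ 0.5669 -0.1806  0.0351]
top44 883 [0.5393 0.3495] [ 80.7 111.1] 13.12 zmed 0.0449 pc -53.14 [0.5441 0.3591 0.0446]
top26 1221 [0.5848 0.1685] [ 82.3 116. ] 13.95 zmed 0.0267 pc -68.91 [0.5928 0.1538 0.0264]
hood 231 [0.5498 0.2992] [48.5 27.9] 14.19 zmed 0.0629 pc 18.76 [0.5534 0.2987 0.0612]
counter 2259 [ 0.4499 -0.    ] [ 99.8 199.8] 0.01 zmed 0.0011 pc -90.09 [ 0.4538 -0.0016  0.0014]
[[210.00190916 231.42265306]
 [174.35186171 237.86647917]]
```

```bash
cat > plan.py <<'E'
from h import *
from scipy.spatial.transform import Rotation as Ro
def T(pos,rpy): 
    M=np.eye(4); M[:3,:3]=Ro.from_euler('xyz',rpy).as_matrix(); M[:3,3]=pos; return M
def cur():
    o=bot.get_obs(); return T(o['tool_pos'],o['tcp_rot'])
def rows(A,B,n):
    # n equal rows: same body twist each (const tool-frame shift found by screw motion)
    D=np.linalg.inv(A)@B
    from scipy.linalg import logm
    L=np.real(logm(D))/n
    from scipy.linalg import expm
    S=expm(L)
    return Ro.from_matrix(S[:3,:3]).as_rotvec(), S[:3,3]
def show(B,n,A=None):
    A=cur() if A is None else A
    r,t=rows(A,B,n); print('n',n,'turn',r.round(4).tolist(),'trans',t.round(4).tolist())
E
python3 - <<'E'
from plan import *
s=load('wrist0.png'); R=cv2.Rodrigues(s['rvec'])[0]; C=np.eye(4);C[:3,:3]=R.T;C[:3,3]=-R.T@np.ravel(s['tvec'])
X=np.linalg.inv(cur())@C; print(X.round(3))
B1=T([.57,.19,.25],[np.pi,0,-1.327]); B2=T([.556,-.177,.2],[np.pi,0,-1.407])
for n in(12,14,16): show(B1,n)
for n in (8,10):show(B2,n,B1)
E
```

```text
[[-0.    -0.959 -0.285  0.077]
 [ 1.    -0.001  0.    -0.   ]
 [-0.    -0.285  0.959 -0.158]
 [ 0.     0.     0.     1.   ]]
n 12 turn [0.0001, -0.0001, 0.081] trans [0.0478, 0.0058, -0.002]
n 14 turn [0.0001, -0.0001, 0.0694] trans [0.041, 0.0048, -0.0017]
n 16 turn [0.0001, -0.0, 0.0608] trans [0.0359, 0.004, -0.0015]
n 8 turn [0.0, -0.0, 0.01] trans [0.0445, 0.0112, 0.0062]
n 10 turn [0.0, -0.0, 0.008] trans [0.0356, 0.0089, 0.005]
```

Emit:
servo_tool --turn '[[0,0,0.07],[0,0,0.07],[0,0,0.07],[0,0,0.07],[0,0,0.07],[0,0,0.07],[0,0,0.07],[0,0,0.07],[0,0,0.07],[0,0,0.07],[0,0,0.07],[0,0,0.07],[0,0,0.07],[0,0,0.07]]' --translation '[[0.041,0.005,-0.002],[0.041,0.005,-0.002],[0.041,0.005,-0.002],[0.041,0.005,-0.002],[0.041,0.005,-0.002],[0.041,0.005,-0.002],[0.041,0.005,-0.002],[0.041,0.005,-0.002],[0.041,0.005,-0.002],[0.041,0.005,-0.002],[0.041,0.005,-0.002],[0.041,0.005,-0.002],[0.041,0.005,-0.002],[0.041,0.005,-0.002]]' --grip '[-1,-1,-1,-1,-1,-1,-1,-1,-1,-1,-1,-1,-1,-1]'

```text
t: 1.55
tool_pos: [0.5672, 0.1697, 0.2497]
tcp_rot: [3.134, -0.008, -1.366]
contact_force: [0.4, 1.0, 0.1]
gripper_width: 0.997
```

```bash
python3 - <<'E'
from plan import *
s=snap('wrist','wrist1.png')
B2=T([.556,-.15,.2],[np.pi,0,-1.407]); show(B2,8); show(B2,7)
E
```

```text
n 8 turn [0.001, -0.0011, 0.0043] trans [0.0384, 0.0085, 0.0065]
n 7 turn [0.0011, -0.0013, 0.0049] trans [0.0439, 0.0097, 0.0075]
```

View pics/wrist1.png

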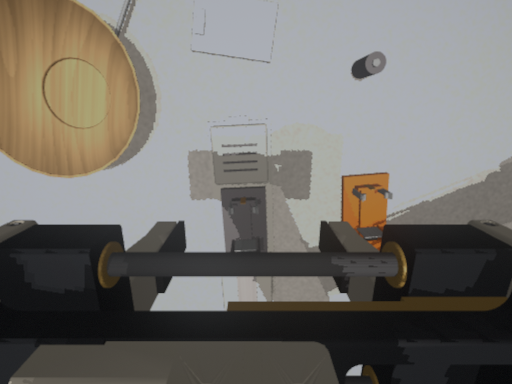

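The wrist view shows the grey tray at (243,225) with its clips at (245,205), and the orange one at (367,205). Next I'll move to just short of the cell.

Emit:
servo_tool --turn '[[0.001,-0.001,0.005],[0.001,-0.001,0.005],[0.001,-0.001,0.005],[0.001,-0.001,0.005],[0.001,-0.001,0.005],[0.001,-0.001,0.005],[0,0,0]]' --translation '[[0.044,0.01,0.012],[0.044,0.01,0.012],[0.044,0.01,0.012],[0.044,0.01,0.012],[0.044,0.01,0.012],[0.044,0.01,0.012],[0,0,0]]' --grip '[-1,-1,-1,-1,-1,-1,-1]'

```text
t: 2.3
tool_pos: [0.5546, -0.1144, 0.1777]
tcp_rot: [3.14, -0.002, -1.406]
contact_force: [-0.7, 0.5, -0.1]
gripper_width: 0.997
```

```bash
python3 - <<'E'
from plan import *
s=snap('wrist','wrist2.png'); print(bot.get_obs()['tool_pos'],bot.get_obs()['tcp_rot'])
E
python3 est.py wrist1.png wrist2.png
```

```text
[ 0.55540162 -0.11291334  0.17846315] [ 3.14150211e+00 -1.61884655e-03 -1.40523655e+00]
wrist1.png
cell 0
top44 1267 [0.5324 0.3674] [79.8 63.9] 14.34 zmed 0.0437 pc -166.33 [0.5348 0.3609 0.0437]
top26 3208 [0.583  0.1696] [ 79.9 114.9] 14.3 zmed 0.0254 pc 108.56 [0.5868 0.154  0.0254]
hood 32 [0.5514 0.2888] [43.3  2.8] 14.47 zmed 0.0525 pc -166.27 [0.5495 0.2885 0.0529]
counter 9125 [0.45   0.0047] [190.6 100. ] 90.0 zmed -0.0007 pc 87.34 [ 0.4505  0.0042 -0.0005]
wrist2.png
cell 1884 [ 0.5565 -0.1814] [32.1 72. ] 8.98 zmed 0.038 pc 99.5 [ 0.5573 -0.1817  0.0367]
top44 0
top26 0
hood 0
counter 4350 [ 0.45   -0.0127] [174.6 100. ] 90.0 zmed -0.0008 pc 86.79 [ 0.4602 -0.0304 -0.0008]
```

View pics/wrist2.png

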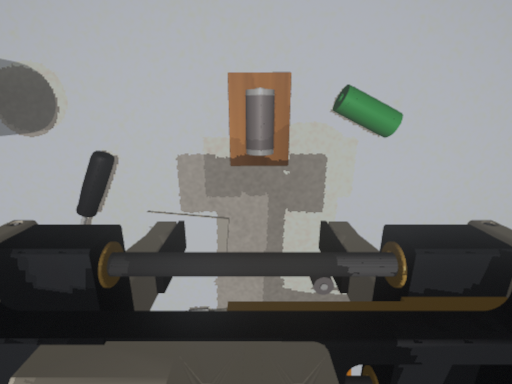

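```bash
python3 - <<'E'
from h import *
s=load('scene0.png');W=cloud(s)
a=cv2.resize(s['img'][215:260,160:220],None,fx=10,fy=10,interpolation=cv2.INTER_NEAREST)
cv2.imwrite('pics/nub.png',cv2.convertScaleAbs(a,alpha=1.3)[:,:,::-1])
d=np.array([-.163,.9866]);n=np.array([.9866,.163])
for f in('scene0.png','wrist2.png','top0.png'):
    W=cloud(load(f));P=W[(abs(W[...,0]-.556)<.04)&(abs(W[...,1]+.177)<.05)&(W[...,2]>.012)]
    l=(P[:,:2]-[.5562,-.1767])@d; w=(P[:,:2]-[.5562,-.1767])@n
    print(f,'len',np.percentile(l,[0,1,5,50,95,99,100]).round(4),'lat',np.percentile(w,[0,2,98,100]).round(4),'zmax',np.percentile(P[:,2],[98,100]).round(4))
    k=l<np.percentile(l,3); print('  low-l end: lat,z',np.c_[l[k],w[k],P[k,2]].round(4)[:14].tolist())
E
```

```text
scene0.png len [-0.0415 -0.0396 -0.0376 -0.0058  0.0266  0.0296  0.0303] lat [-0.0139 -0.0051  0.0178  0.019 ] zmax [0.0428 0.0436]
  low-l end: lat,z [[-0.0395, -0.0113, 0.0362], [-0.0396, -0.0139, 0.032], [-0.0394, 0.0051, 0.0431], [-0.0395, 0.0021, 0.0387], [-0.0396, -0.0013, 0.0339], [-0.0394, -0.0078, 0.0268], [-0.0404, 0.0021, 0.0319], [-0.0393, 0.0111, 0.0381], [-0.0409, 0.004, 0.031], [-0.0394, 0.0085, 0.0339], [-0.041, 0.0007, 0.0263], [-0.0395, 0.0058, 0.0296], [-0.0415, 0.004, 0.0265], [-0.0396, 0.0032, 0.0254]]
wrist2.png len [-0.0407 -0.0278  0.021   0.0363  0.0396  0.0432  0.0499] lat [-0.0357 -0.0327  0.0446  0.0467] zmax [0.2956 0.2974]
  low-l end: lat,z [[-0.0407, 0.0034, 0.0269], [-0.0405, 0.0024, 0.03], [-0.0406, 0.0012, 0.0282], [-0.0405, 0.0002, 0.0293], [-0.0405, -0.0009, 0.0292], [-0.0406, -0.002, 0.0281], [-0.0407, -0.0032, 0.027], [-0.0397, 0.0045, 0.0264], [-0.0397, 0.0034, 0.027], [-0.0396, 0.0023, 0.028], [-0.0395, 0.0012, 0.029], [-0.0395, 0.0002, 0.0292], [-0.0386, -0.0005, 0.0409], [-0.0396, -0.002, 0.0286]]
top0.png len [-0.0351 -0.0342 -0.0318  0.0014  0.0341  0.0348  0.0351] lat [-0.016  -0.0155  0.015   0.0161] zmax [0.042  0.0436]
  low-l end: lat,z [[-0.0341, 0.0142, 0.0334], [-0.0337, 0.0121, 0.0342], [-0.035, 0.0097, 0.0357], [-0.0337, 0.0072, 0.04], [-0.0331, 0.0051, 0.0412], [-0.0335, 0.0035, 0.0378], [-0.0351, 0.003, 0.0395], [-0.0349, 0.0011, 0.0391], [-0.035, -0.0006, 0.0373], [-0.0342, -0.0028, 0.0393], [-0.034, -0.0047, 0.039], [-0.0343, -0.0064, 0.0362], [-0.034, -0.0083, 0.036], [-0.0339, -0.0102, 0.0352]]
```

View pics/nub.png

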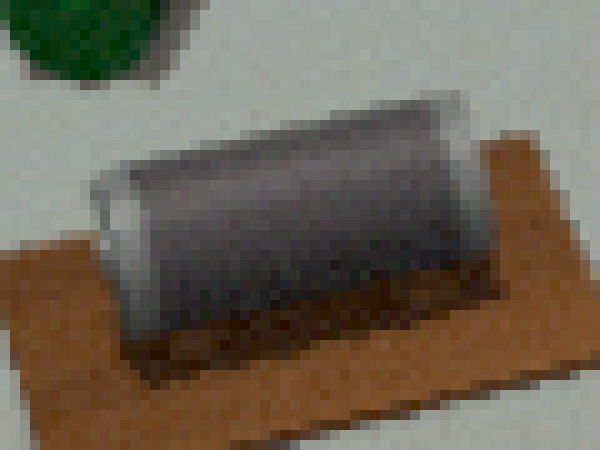

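```bash
python3 - <<'E'
from plan import *
R=Ro.from_euler('xyz',[np.pi,0,-1.4085]).as_matrix()@Ro.from_rotvec([0,-.21,0]).as_matrix()
G=np.array([.5579,-.1874,.0245]); B=np.eye(4);B[:3,:3]=R;B[:3,3]=G+R[:,2]*.015
H=B.copy();H[:3,3]-=R[:,2]*.06
print(B[:3,3],H[:3,3],Ro.from_matrix(R).as_euler('xyz'))
show(H,3);show(H,4)
E
```

```text
[ 0.55739474 -0.18431419  0.00982954] [ 0.55941578 -0.19665742  0.06851139] [ 3.14159265  0.21       -1.4085    ]
n 3 turn [0.0001, -0.0705, 0.0011] trans [0.0303, 0.0033, 0.0347]
n 4 turn [0.0001, -0.0529, 0.0008] trans [0.0229, 0.0024, 0.0258]
```

Emit:
servo_tool --turn '[[0,-0.053,0.001],[0,-0.053,0.001],[0,-0.053,0.001],[0,-0.053,0.001],[0,0,0]]' --translation '[[0.023,0.0025,0.026],[0.023,0.0025,0.026],[0.023,0.0025,0.026],[0.023,0.0025,0.026],[0,0,0]]' --grip '[-0.36,-0.36,-0.36,-0.36,-0.36]'

```text
t: 2.85
tool_pos: [0.5643, -0.1944, 0.0666]
tcp_rot: [-3.134, 0.218, -1.4]
contact_force: [-1.1, 1.1, -0.0]
gripper_width: 0.689
```

```bash
python3 - <<'E'
from plan import *
s=snap('wrist','wrist3.png'); o=bot.get_obs(); print(o['tool_pos'],o['tcp_rot'],o['gripper_width'])
B=T([ 0.55739474, -0.18431419,  0.00982954],[np.pi,.21,-1.4085])
show(B,1);show(B,3)
W=cloud(s);d=np.array([-.163,.9866]);n=np.array([.9866,.163])
P=W[(abs(W[...,0]-.556)<.03)&(abs(W[...,1]+.177)<.06)&(W[...,2]>.02)&(W[...,2]<.05)]
l=(P[:,:2]-[.5562,-.1767])@d; w=(P[:,:2]-[.5562,-.1767])@n
print(np.percentile(l,[0,1,5,50]).round(4),np.percentile(w,[1,5,95,99]).round(4))
E
```

```text
[ 0.56540104 -0.19379892  0.06882169] [-3.1314959   0.21491699 -1.39851643] 0.6816411813569184
n 1 turn [-0.008, 0.005, 0.0097] trans [0.0021, 0.0069, 0.0599]
n 3 turn [-0.0027, 0.0017, 0.0032] trans [0.0007, 0.0022, 0.02]
[-0.0412 -0.0405 -0.0387 -0.0166] [-0.0155 -0.0139  0.014   0.0155]
```

View pics/wrist3.png

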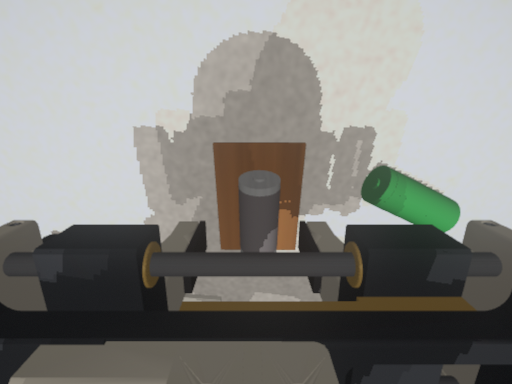

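The nub is visible on the cell's near end at about (260,183), and the cell is centred between the fingers. Descending now.

Emit:
servo_tool --turn '[[-0.003,0.002,0.003],[-0.003,0.002,0.003],[-0.003,0.002,0.003],[0,0,0]]' --translation '[[0.001,0.003,0.02],[0.001,0.002,0.02],[0.001,0.002,0.017],[0,0,0]]' --grip '[-0.36,-0.36,-0.36,-0.36]'

```text
t: 3.3
tool_pos: [0.5616, -0.1822, 0.016]
tcp_rot: [-3.136, 0.203, -1.402]
contact_force: [0.5, -0.5, 0.7]
gripper_width: 0.677
```

```bash
python3 - <<'E'
from plan import *
o=bot.get_obs(); print(o['tool_pos'],o['tcp_rot'],o['gripper_width'],o['contact_force'])
B=T([ 0.55739474, -0.18431419,  0.00982954],[np.pi,.21,-1.4085])
show(B,1)
E
```

```text
[ 0.56164401 -0.18222794  0.01604441] [-3.13603712  0.2028313  -1.40165083] 0.6766650119505796 [ 0.46007366 -0.47401512  0.73010719]
n 1 turn [-0.0042, -0.0072, 0.0067] trans [0.0026, 0.0046, 0.0058]
```

Emit:
servo_tool --turn '[[-0.004,-0.004,0.004],[0,-0.003,0.003],[0,0,0]]' --translation '[[0.002,0.003,0.003],[0.001,0.002,0.003],[0,0,0]]' --grip '[-0.36,-0.36,-0.36]'

```text
t: 3.6
tool_pos: [0.5597, -0.183, 0.0135]
tcp_rot: [-3.136, 0.207, -1.403]
contact_force: [-0.8, 0.1, -0.1]
gripper_width: 0.68
```

```bash
python3 - <<'E'
from plan import *
o=bot.get_obs(); print(o['t'],o['tool_pos'],o['tcp_rot'],o['gripper_width'],o['contact_force'])
B=T([ 0.55739474, -0.18431419,  0.00982954],[np.pi,.21,-1.4085])
show(B,1)
E
```

```text
3.6 [ 0.55973449 -0.18300911  0.01346052] [-3.13648314  0.20747512 -1.40341978] 0.6804558124275345 [-0.81263004  0.10692199 -0.05231068]
n 1 turn [-0.0041, -0.0025, 0.005] trans [0.0016, 0.0025, 0.0034]
```

Emit:
servo_tool --turn '[[-0.006,-0.004,0.006],[-0.003,0,0.003],[0,0,0],[0,0,0],[0,0,0],[0,0,0]]' --translation '[[0.002,0.003,0.003],[0.001,0.002,0.002],[0,0,0],[0,0,0],[0,0,0],[0,0,0]]' --grip '[-0.36,-0.36,-0.1,0.2,0.2,0.2]'

```text
t: 4.2
tool_pos: [0.5558, -0.1869, 0.0093]
tcp_rot: [3.138, 0.211, -1.414]
contact_force: [-0.2, 0.2, -0.5]
gripper_width: 0.416
```

```bash
python3 - <<'E'
from plan import *
o=bot.get_obs(); print(o['t'],o['tool_pos'],o['tcp_rot'],o['gripper_width'],o['contact_force'],o['torque'])
B=T([ 0.55739474, -0.18431419,  0.00982954],[np.pi,.21,-1.4085])
show(B,1)
E
```

```text
4.2 [ 0.55576908 -0.18687997  0.00928357] [ 3.13761101  0.21059881 -1.41384488] 0.415582364003896 [-0.24563784  0.22702289 -0.4938873 ] [-0.63181723 -0.1824897  -0.01209709]
n 1 turn [0.0029, 0.0006, -0.0052] trans [-0.0023, -0.002, -0.0001]
```

Emit:
servo_tool --turn '[[0.003,0,-0.005],[0,0,0],[0,0,0],[0,0,0],[0,0,0]]' --translation '[[-0.002,-0.001,0],[0,0,0],[0,0,0],[0,0,0],[0,0,0]]' --grip '[0.2,0.5,1,1,1]'

```text
t: 4.7
tool_pos: [0.5574, -0.1845, 0.0099]
tcp_rot: [-3.14, 0.21, -1.408]
contact_force: [0.2, -0.2, 0.6]
gripper_width: 0.355
```

```bash
python3 - <<'E'
from plan import *
o=bot.get_obs(); print(o['t'],o['tool_pos'],o['tcp_rot'],o['gripper_width'],o['contact_force'],o['torque'])
B=T([ 0.55739474, -0.18431419,  0.00982954],[np.pi,.21,-1.4085])
show(B,1)
E
```

```text
4.7 [ 0.55742888 -0.18447302  0.00990448] [-3.13959695  0.21008761 -1.40770331] 0.35480510005807253 [ 0.20757273 -0.162313    0.6250888 ] [-0.62653902 -0.35414197 -0.04906913]
n 1 turn [-0.0018, 0.0001, 0.0008] trans [-0.0001, 0.0, 0.0001]
```

```bash
python3 - <<'E'
from plan import *
A=cur(); B=A.copy(); B[2,3]+=.1; show(B,4)
for f in('wrist1.png','top0.png','scene0.png'):
    W=cloud(load(f)); a=np.radians(104.2); d=np.array([np.cos(a),np.sin(a)]); n=np.array([-d[1],d[0]]); c=np.array([.5606,.2617])
    X=(W[...,:2]-c)@d*1000; Y=(W[...,:2]-c)@n*1000; Z=W[...,2]*1000
    def q(nm,m):
        if m.sum()<5: print(nm,m.sum());return
        print(nm,m.sum(),'X',np.percentile(X[m],[0,2,50,98,100]).round(1),'Y',np.percentile(Y[m],[0,2,50,98,100]).round(1),'Z',np.percentile(Z[m],[2,50,98]).round(1))
    print(f)
    q('blk-',(abs(Y)<60)&(X<-50)&(X>-170)&(Z>22)&(Z<30))
    q('blk+',(abs(Y)<60)&(X>58)&(X<170)&(Z>40)&(Z<49))
    q('hoodtop',(abs(Y)<30)&(X>25)&(X<60)&(Z>58)&(Z<70))
    q('hoodany',(abs(Y)<30)&(X>25)&(X<60)&(Z>48)&(Z<70))
    q('traybase',(abs(Y)<45)&(abs(Y)>13)&(X>-24)&(X<25)&(Z>2)&(Z<18))
    q('rib',(abs(Y)<9)&(X>-22)&(X<10)&(Z>2)&(Z<40))
    q('clips',(abs(Y)<30)&(X>-45)&(X<-20)&(Z>38)&(Z<65))
    q('stop',(abs(Y)<12)&(X>-48)&(X<-26)&(Z>22)&(Z<38))
E
```

```text
n 4 turn [0.0, -0.0, -0.0] trans [-0.0052, -0.0, -0.0245]
wrist1.png
blk- 3172 X [-152.2 -150.6 -112.   -69.9  -67.3] Y [-39.2 -37.1   0.9  38.9  40.8] Z [23.4 25.4 27.1]
blk+ 1265 X [ 77.5  79.1 102.2 127.  141.4] Y [-38.6 -37.    0.4  39.4  41.3] Z [41.7 43.7 45.9]
hoodtop 0
hoodany 65 X [27.1 27.2 28.2 30.1 30.3] Y [-19.7 -19.    4.6  23.9  24.1] Z [48.3 52.  55.7]
traybase 992 X [-23.9 -22.8   1.7  23.7  24.9] Y [-45.  -43.8  13.6  43.7  45. ] Z [ 2.3 11.6 13.6]
rib 207 X [-22.  -21.7  -5.5   8.9   9.9] Y [-8.9 -8.4  0.3  8.7  9. ] Z [13.3 18.7 20.3]
clips 92 X [-42.5 -40.9 -33.7 -28.3 -28. ] Y [-19.7 -19.5  -0.2  23.4  23.5] Z [39.  47.2 52.5]
stop 54 X [-42.3 -42.2 -41.1 -38.1 -37.7] Y [-10.6 -10.6   1.   10.7  10.7] Z [22.5 27.3 37.7]
top0.png
blk- 1580 X [-149.1 -147.2 -106.7  -66.1  -63.9] Y [-40.  -37.5   1.   38.9  40.5] Z [22.8 26.1 29.2]
blk+ 1637 X [ 63.3  65.1 105.1 146.3 149.3] Y [-39.4 -36.8   2.1  39.5  40.9] Z [41.3 44.9 48.2]
hoodtop 282 X [32.4 33.1 44.  55.4 56.3] Y [-21.4 -20.    2.1  23.9  25. ] Z [59.6 63.1 66.2]
hoodany 332 X [30.  31.  42.7 55.4 56.3] Y [-2
[... 505 characters left out ...]
-5.   37.   40.8] Z [23.2 26.8 29. ]
blk+ 782 X [ 59.2  60.8 103.4 141.9 146.1] Y [-40.9 -39.4 -10.5  36.8  39.7] Z [41.1 45.  47.8]
hoodtop 180 X [27.  28.1 38.2 51.5 52.9] Y [-23.  -22.   -1.1  24.   25.5] Z [59.1 63.3 65.5]
hoodany 278 X [25.  26.  35.8 51.5 52.9] Y [-23.  -22.   -3.2  22.9  25.5] Z [48.9 62.3 65.3]
traybase 374 X [-24.  -23.    0.1  23.7  24.8] Y [-45.  -43.6 -28.   35.3  38.2] Z [ 3.4 12.9 15.2]
rib 75 X [-21.7 -20.1  -1.3   9.6   9.9] Y [-9.  -8.9 -3.8  8.2  8.9] Z [13.1 20.  22.6]
clips 74 X [-43.5 -42.7 -35.  -28.4 -27.7] Y [-21.1 -21.    2.5  22.5  22.9] Z [38.5 46.3 53.2]
stop 43 X [-44.3 -43.7 -42.1 -36.8 -29.2] Y [-11.5 -10.3  -0.3  10.3  11.8] Z [22.4 28.3 35.6]
```

Emit:
servo_tool --turn '[[0,0,0],[0,0,0],[0,0,0],[0,0,0],[0,0,0]]' --translation '[[-0.002,0,-0.01],[-0.005,0,-0.024],[-0.005,0,-0.024],[-0.005,0,-0.024],[-0.004,0,-0.02]]' --grip '[1,1,1,1,1]'

```text
t: 5.2
tool_pos: [0.5537, -0.1849, 0.1157]
tcp_rot: [3.134, 0.213, -1.411]
contact_force: [0.7, 0.1, -0.7]
gripper_width: 0.36
```

```bash
cat > bay.py <<'E'
from plan import *
a=np.radians(104.2); 
Bay=np.eye(4); Bay[:3,0]=[np.cos(a),np.sin(a),0]; Bay[:3,1]=[-np.sin(a),np.cos(a),0]; Bay[:3,3]=[.5597,.2582,0]
# cell in tool frame: cell x = flat direction, z up when level with tool ay=-.21
def cellin(phi=.21,lc=7.3,h=15.0):
    M=np.eye(4)
    # tool vertical frame V: x toward nub, z down ; tool=V*Ry(-phi). cell in V: x=-xV, z=-zV, y=yV
    C=np.diag([-1.,1,-1,1]); 
    Rt=Ro.from_rotvec([0,-phi,0]).as_matrix()
    M[:3,:3]=Rt.T@C[:3,:3]
    M[:3,3]=np.array([0,0,-h/1000])+M[:3,0]*lc/1000
    return M
CIN=cellin()
def cellpose(cx,cy,cz,th):  # mm, deg flat end down
    M=np.eye(4); M[:3,:3]=Ro.from_rotvec([0,np.radians(th),0]).as_matrix(); M[:3,3]=np.array([cx,cy,cz])/1000
    return Bay@M
def tool_for(cx,cz,th,cy=0): return cellpose(cx,cy,cz,th)@np.linalg.inv(CIN)
def st(pr=True):
    o=bot.get_obs(); A=T(o['tool_pos'],o['tcp_rot']); M=np.linalg.inv(Bay)@A@CIN
    c=M[:3,3]*1000; u=M[:3,0]; th=np.degrees(np.arcsin(-u[2])); yaw=np.degrees(np.arctan2(u[1],u[0])); roll=np.degrees(np.arctan2(M[2,1],M[2,2]))
    f=Bay[:3,:3].T@o['contact_force']; m=Bay[:3,:3].T@o['torque']
    if pr: print('t %.2f c %s th %.1f yaw %.2f roll %.2f F %s M %s w %.3f'%(o['t'],c.round(1),th,yaw,roll,f.round(1),m.round(2),o['gripper_width']))
    return c,th
E
python3 - <<'E'
from bay import *
st(); 
s=snap('scene','scene1.png'); snap('wrist','wrist4.png')
a=cv2.resize(s['img'][130:270,150:330],None,fx=4,fy=4); cv2.imwrite('pics/sc1.png',a[:,:,::-1])
show(tool_for(-16,75+6,24),12)
E
```

```text
t 5.20 c [-424.   114.1  130.4] th -0.2 yaw -4.92 roll 0.44 F [-0.1 -0.7 -0.7] M [-0.09  0.79 -0.04] w 0.360
n 12 turn [0.0002, 0.035, -0.0072] trans [-0.0342, -0.0078, 0.0047]
```

View pics/sc1.png

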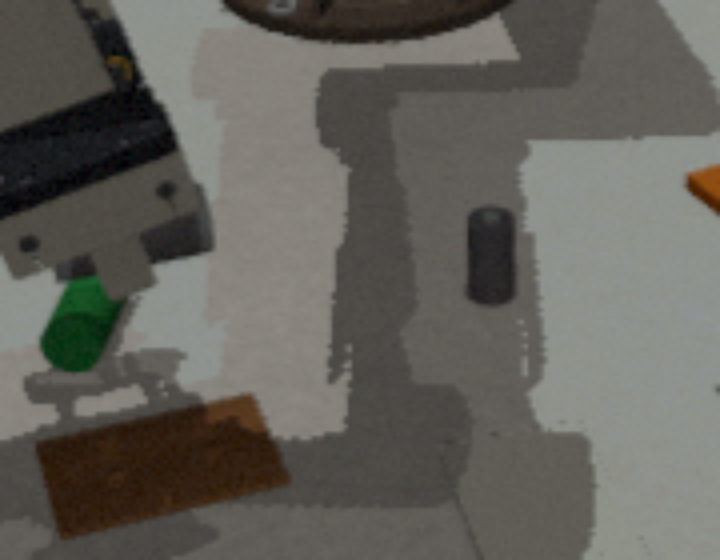

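View pics/wrist4.png

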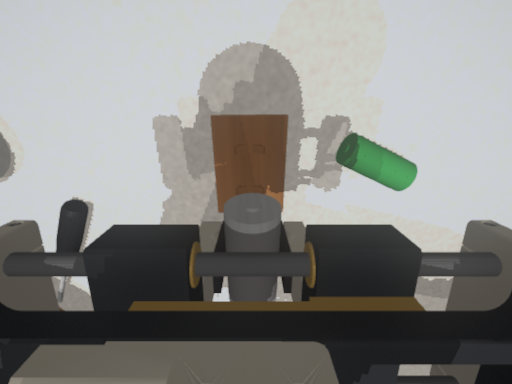

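The cell is held (wrist image (252,215)), and the rest is empty and undisturbed. Next I'll carry it over the bay.

Emit:
servo_tool --turn '[[0,0.035,-0.007],[0,0.035,-0.007],[0,0.035,-0.007],[0,0.035,-0.007],[0,0.035,-0.007],[0,0.035,-0.007],[0,0.035,-0.007],[0,0.035,-0.007],[0,0.035,-0.007],[0,0.035,-0.007],[0,0.035,-0.007],[0,0,0]]' --translation '[[-0.034,-0.008,0.004],[-0.034,-0.008,0.004],[-0.034,-0.008,0.004],[-0.034,-0.008,0.004],[-0.034,-0.008,0.004],[-0.034,-0.008,0.004],[-0.034,-0.008,0.004],[-0.034,-0.008,0.004],[-0.034,-0.008,0.004],[-0.034,-0.008,0.004],[-0.02,-0.004,0.002],[0,0,0]]' --grip '[1,1,1,1,1,1,1,1,1,1,1,1]'

```text
t: 6.5
tool_pos: [0.5664, 0.1942, 0.0881]
tcp_rot: [3.141, -0.191, -1.334]
contact_force: [-0.8, -0.6, -1.1]
gripper_width: 0.357
```

```bash
python3 - <<'E'
from bay import *
st(); 
show(tool_for(-17,72,24),2)
show(tool_for(-17,72,24),3)
E
```

```text
t 6.50 c [-54.1   9.  100. ] th 23.0 yaw -0.63 roll 0.07 F [-0.3  0.9 -1.1] M [-0.04 -0.72  0.09] w 0.357
n 2 turn [0.0017, 0.0091, -0.0055] trans [-0.0208, -0.0044, 0.01]
n 3 turn [0.0011, 0.0061, -0.0037] trans [-0.0139, -0.003, 0.0067]
```

Emit:
servo_tool --turn '[[0.001,0.006,-0.004],[0.001,0.006,-0.004],[0.001,0.006,-0.004],[0,0,0]]' --translation '[[-0.014,-0.003,0.007],[-0.014,-0.003,0.007],[-0.014,-0.003,0.007],[0,0,0]]' --grip '[1,1,1,1]'

```text
t: 6.9
tool_pos: [0.5654, 0.2338, 0.0563]
tcp_rot: [3.139, -0.21, -1.322]
contact_force: [0.7, 0.1, -2.0]
gripper_width: 0.356
```

```bash
python3 - <<'E'
from bay import *
st(); 
for n in('top','scene','wrist'): snap(n,n+'5.png')
s=load('top5.png');sc=load('scene5.png')
a=cv2.resize(s['img'][110:200,60:220],None,fx=4,fy=4); b=cv2.resize(sc['img'][130:260,310:490],None,fx=4,fy=4)[:230+0]
b=cv2.resize(sc['img'][150:250,330:490],None,fx=4,fy=4)
cv2.imwrite('pics/c5.png',np.vstack([a[:200*1+0+0] if 0 else a[:200],b])[:,:,::-1])
show(tool_for(-17,72,24),1)
E
```

```text
t 6.90 c [-15.2   0.4  68. ] th 24.1 yaw 0.09 roll 0.15 F [-0.1 -0.7 -2. ] M [ 0.02 -0.76 -0.02] w 0.356
n 1 turn [0.0013, -0.0, -0.0002] trans [0.0011, -0.0004, -0.0023]
```

View pics/c5.png

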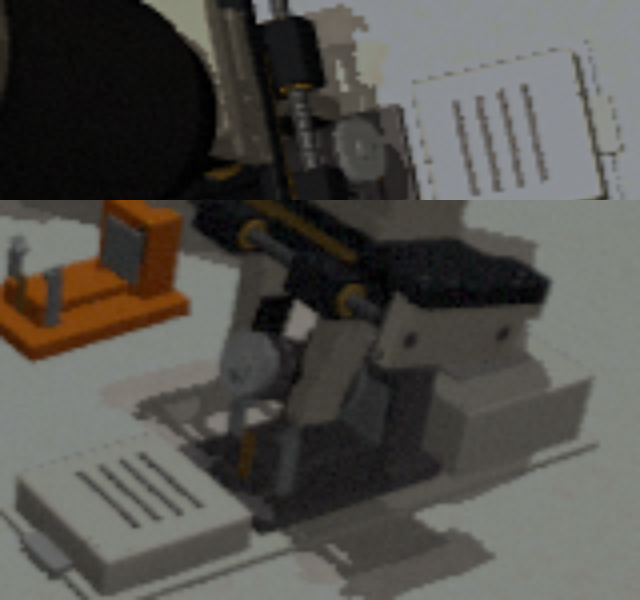

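View pics/wrist5.png

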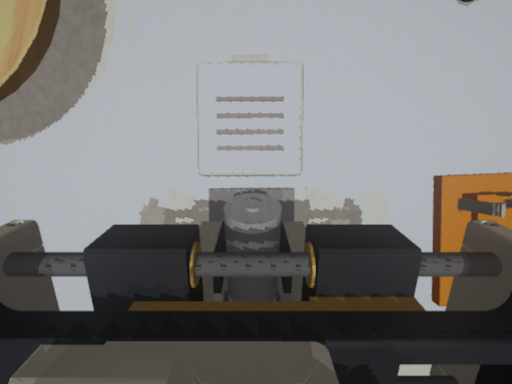

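```bash
python3 - <<'E'
from bay import *
c,th=st()
s=load('wrist5.png');W=cloud(s); B=(W-Bay[:3,3])@Bay[:3,:3]*1000
u=np.array([np.cos(np.radians(th)),0,-np.sin(np.radians(th))])
print('pred nub',c-37*u,'pred top edge', c-35*u+16*np.array([u[2]*-1*0+np.sin(np.radians(th)),0,np.cos(np.radians(th))]))
for v in range(194,232,3): print(v,B[v,252].round(1),B[v,240].round(1))
E
```

```text
t 7.05 c [-16.4   0.3  69.6] th 24.0 yaw 0.01 roll 0.08 F [-0.1  0.3 -0.9] M [-0.11 -0.81  0.02] w 0.355
pred nub [-50.19410993   0.3374665   84.62118647] pred top edge [-41.8586535    0.3374665   98.42409073]
194 [-53.6   0.3  71.3] [-53.5  -6.9  70.4]
197 [-52.    0.3  73.6] [-52.2  -6.6  75.2]
200 [-51.    0.3  79.9] [-50.7  -6.6  77.2]
203 [-49.7   0.3  83.1] [-49.3  -6.5  79.9]
206 [-48.6   0.3  86.8] [-48.1  -6.3  83.6]
209 [-47.2   0.3  88.3] [-46.8  -6.2  85.9]
212 [-45.5   0.3  87.6] [-45.6  -6.1  88.2]
215 [-44.3   0.3  89.8] [-44.3  -6.   90.3]
218 [-43.4   0.3  93.8] [-43.2  -5.9  92.9]
221 [-42.3   0.3  96.2] [-42.3  -5.8  96. ]
224 [-41.1   0.3  97.5] [-40.8  -5.8  96.4]
227 [-39.6   0.3  97.5] [-38.8  -5.9  94. ]
230 [-37.8   0.3  96.4] [-37.   -5.9  93. ]
```

```bash
python3 - <<'E'
from bay import *
st(0); show(tool_for(-11.5,53.5,24),4)
E
```

```text
n 4 turn [0.0003, -0.0, -0.0] trans [-0.002, -0.0001, 0.0037]
```

Emit:
servo_tool --turn '[[0,0,0],[0,0,0],[0,0,0],[0,0,0],[0,0,0]]' --translation '[[-0.002,0,0.004],[-0.002,0,0.004],[-0.002,0,0.004],[-0.002,0,0.004],[0,0,0]]' --grip '[1,1,1,1,1]'

```text
t: 7.55
tool_pos: [0.5666, 0.2343, 0.0498]
tcp_rot: [-3.138, -0.214, -1.325]
contact_force: [-7.8, 2.9, 0.1]
gripper_width: 0.356
```

```bash
python3 - <<'E'
from bay import *
st();  show(tool_for(-11,50,24),1)
E
```

```text
t 7.55 c [-15.   -0.8  61.4] th 24.3 yaw -0.17 roll -0.22 F [4.7 6.9 0.1] M [ 2.51 -2.47 -0.54] w 0.356
n 1 turn [-0.0032, -0.0047, -0.002] trans [-0.0064, 0.0009, 0.0103]
```

Emit:
servo_tool --turn '[[0,0,0]]' --translation '[[0,0,0]]' --grip '[1]'

```text
t: 7.65
tool_pos: [0.5661, 0.2342, 0.0504]
tcp_rot: [-3.138, -0.213, -1.326]
contact_force: [-0.9, 0.1, -2.4]
gripper_width: 0.357
```

```bash
python3 - <<'E'
from bay import *
st();  show(tool_for(-11,50,24),1)
E
```

```text
t 7.65 c [-15.1  -0.3  62.1] th 24.2 yaw -0.21 roll -0.24 F [ 0.3  0.9 -2.4] M [ 0.32 -1.14 -0.09] w 0.357
n 1 turn [-0.0034, -0.0041, -0.0027] trans [-0.0066, 0.0004, 0.011]
```

Emit:
servo_tool --turn '[[-0.002,-0.002,-0.001],[-0.001,-0.002,-0.001],[0,0,0]]' --translation '[[-0.004,0,0.005],[-0.004,0,0.005],[-0.002,0,0.003]]' --grip '[1,1,1]'

```text
t: 7.95
tool_pos: [0.5668, 0.2353, 0.0479]
tcp_rot: [-3.139, -0.222, -1.322]
contact_force: [-13.0, -1.3, 26.5]
gripper_width: 0.356
```

```bash
python3 - <<'E'
from bay import *
st();  show(tool_for(-11,50,24),1)
E
```

```text
t 7.95 c [-14.1  -1.2  59.5] th 24.7 yaw -0.00 roll -0.18 F [ 1.9 12.9 26.5] M [ 4.94  0.6  -0.97] w 0.356
n 1 turn [-0.0031, -0.0127, 0.0006] trans [-0.0052, 0.0013, 0.0087]
```

```bash
python3 - <<'E'
from bay import *
W=cloud(load('top0.png')); B=(W-Bay[:3,3])@Bay[:3,:3]*1000
m=(W[...,0]>.62)&(W[...,0]<.95)&(W[...,1]>0)&(W[...,1]<.35)&(W[...,2]>.03)
print('bowl world',np.nanmin(W[m],0),np.nanmax(W[m],0),'bay',np.nanmin(B[m],0),np.nanmax(B[m],0))
W=cloud(load('wrist5.png')); B=(W-Bay[:3,3])@Bay[:3,:3]*1000
m=(B[...,1]<-60)&(B[...,2]>30)&(B[...,2]<200);print(m.sum())
print(np.nanmax(B[m],0),np.nanmin(B[m],0))
o=bot.get_obs();print(o['q'],o['joint_torque'])
for n in('top','scene'): 
    s=snap(n,n+'6.png'); 
sc=load('scene6.png'); cv2.imwrite('pics/c6.png',cv2.resize(sc['img'][60:330,250:512],None,fx=2.2,fy=2.2)[:,:,::-1])
E
```

```text
bowl world [0.72103492 0.01402783 0.03001449] [0.88952945 0.23164452 0.06551175] bay [-306.26868815 -302.22142854   30.01449224] [ -88.09637982 -119.49463917   65.51174946]
7613
[ -9.66721868 -60.00489603 167.48996636] [-186.08915957 -180.61824492   30.06616327]
[ 0.8237895   0.45645374 -0.40952237  0.25238597 -0.84031932 -0.75664092] [ -2.61833109 -44.00781512  20.63867569   4.65495765   4.13988948
  -0.07532598]
```

View pics/c6.png

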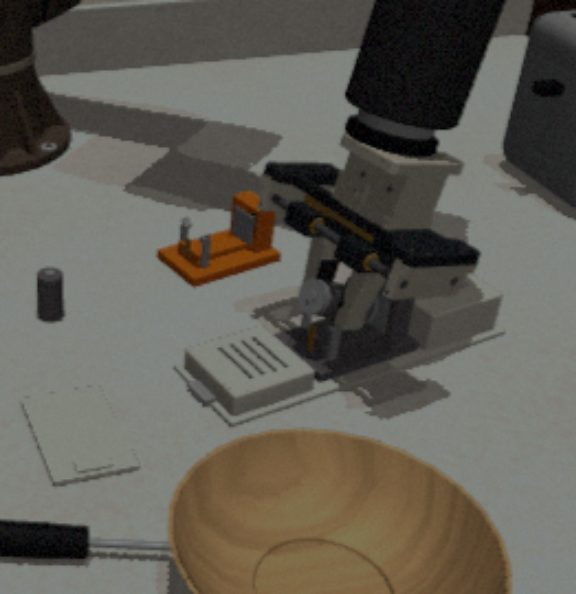

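View pics/top6.png

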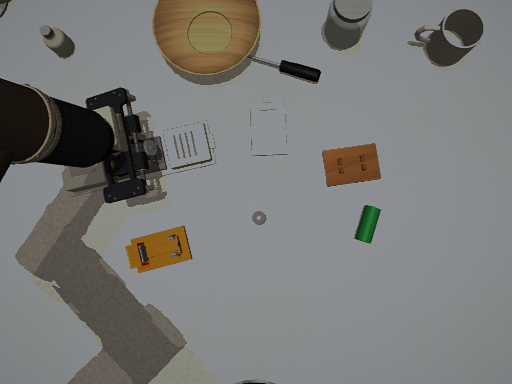

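```bash
python3 - <<'E'
from bay import *
st();  print(bot.get_obs()['joint_torque'],bot.get_obs()['q'])
E
```

```text
t 8.05 c [-13.9  -1.1  59.3] th 24.7 yaw 0.01 roll -0.17 F [-0.4 13.1 33.9] M [ 4.92  2.77 -0.98] w 0.357
[ -0.19388569 -40.67875385  19.64678586   2.94115707   5.58820412
  -0.19375542] [ 0.82402153  0.45660372 -0.40980028  0.25222351 -0.83999011 -0.7566354 ]
```

The fingertips (z 48 mm, reaching to about bay x −34) have landed on the clip tips, which stand at about z 53. My grasp is too near the nub for this tilt. I'll lift off, put the cell back on its rest and regrasp nearer the flat end with more lean.

Emit:
servo_tool --turn '[[0,0,0],[0,0,0],[0,0,0],[0,0,0]]' --translation '[[0,0,-0.01],[0.003,0,-0.02],[0.005,0,-0.025],[0.005,0,-0.02]]' --grip '[1,1,1,1]'

```text
t: 8.45
tool_pos: [0.5646, 0.2374, 0.1241]
tcp_rot: [3.141, -0.223, -1.323]
contact_force: [0.2, -0.1, -1.0]
gripper_width: 0.352
```

```bash
python3 - <<'E'
from bay import *
c,th=st(); s=snap('wrist','wrist7.png')
W=cloud(s); B=(W-Bay[:3,3])@Bay[:3,:3]*1000
u=np.array([np.cos(np.radians(th)),0,-np.sin(np.radians(th))])
print('pred nub',c-37*u,'pred top edge', c-35*u+16*np.array([np.sin(np.radians(th)),0,np.cos(np.radians(th))]))
for v in range(206,232,3): print(v,B[v,252].round(1))
m=(B[...,0]>-50)&(B[...,0]<-20)&(abs(B[...,1])<40)&(B[...,2]>36)&(B[...,2]<60); print(np.c_[B[m]].round(0)[:40:2].tolist())
P=T([.55743,-.18447,.0105],[-3.1396,.21009,-1.4077]); H=P.copy(); H[2,3]+=.06
show(H,12); show(H,11)
E
```

```text
t 8.45 c [-11.4   0.3 135.7] th 24.8 yaw 0.02 roll 0.02 F [-0.1 -0.1 -1. ] M [-0.11 -0.88  0.02] w 0.352
pred nub [-45.00833355   0.3319533  151.20508268] pred top edge [-36.47621991   0.3319533  164.88729876]
206 [-43.5   0.2 152.9]
209 [-42.2   0.2 155.2]
212 [-40.5   0.2 154.7]
215 [-39.3   0.2 157.6]
218 [-38.3   0.2 160.9]
221 [-37.    0.2 162.2]
224 [-35.8   0.2 163.9]
227 [-34.4   0.2 164.2]
230 [-32.7   0.2 163.3]
[]
n 12 turn [-0.0002, -0.0359, 0.0072] trans [0.0345, 0.0081, 0.0056]
n 11 turn [-0.0002, -0.0392, 0.0079] trans [0.0376, 0.0088, 0.0061]
```

View pics/wrist7.png

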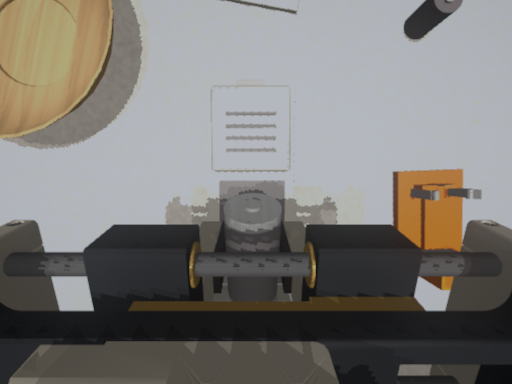

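Emit:
servo_tool --turn '[[0,-0.036,0.007],[0,-0.036,0.007],[0,-0.036,0.007],[0,-0.036,0.007],[0,-0.036,0.007],[0,-0.036,0.007],[0,-0.036,0.007],[0,-0.036,0.007],[0,-0.036,0.007],[0,-0.036,0.007],[0,-0.036,0.007],[0,0,0]]' --translation '[[0.0345,0.008,0.005],[0.0345,0.008,0.005],[0.0345,0.008,0.005],[0.0345,0.008,0.005],[0.0345,0.008,0.005],[0.0345,0.008,0.005],[0.0345,0.008,0.005],[0.0345,0.008,0.005],[0.0345,0.008,0.005],[0.0345,0.008,0.005],[0.02,0.005,0.003],[0,0,0]]' --grip '[1,1,1,1,1,1,1,1,1,1,1,1]'

```text
t: 9.7
tool_pos: [0.5667, -0.1474, 0.0866]
tcp_rot: [-3.122, 0.192, -1.395]
contact_force: [-0.2, -0.4, -1.4]
gripper_width: 0.355
```

```bash
python3 - <<'E'
from bay import *
o=bot.get_obs();print(o['t'],o['tool_pos'],o['tcp_rot'])
P=T([.55743,-.18447,.0105],[-3.1396,.21009,-1.4077]); H=P.copy(); H[2,3]+=.02
show(H,3); show(P,1,H)
E
```

```text
9.7 [ 0.56672126 -0.14737507  0.08663468] [-3.12223148  0.19207632 -1.39486862]
n 3 turn [-0.0049, -0.006, 0.0043] trans [0.0151, 0.0054, 0.016]
n 1 turn [0.0, -0.0, -0.0] trans [0.0042, 0.0, 0.0196]
```

Emit:
servo_tool --turn '[[-0.005,-0.006,0.005],[-0.005,-0.006,0.005],[-0.005,-0.006,0.005],[0,0,0]]' --translation '[[0.015,0.006,0.016],[0.015,0.006,0.016],[0.015,0.006,0.013],[0,0,0]]' --grip '[1,1,1,1]'

```text
t: 10.1
tool_pos: [0.5554, -0.1877, 0.0298]
tcp_rot: [-3.141, 0.21, -1.413]
contact_force: [-1.0, -0.2, -1.6]
gripper_width: 0.357
```

```bash
python3 - <<'E'
from bay import *
o=bot.get_obs();print(o['t'],o['tool_pos'],o['tcp_rot'])
P=T([.55743,-.18447,.0103],[-3.1396,.21009,-1.4077]); H=P.copy(); H[2,3]+=.008
show(H,1); show(P,1)
E
```

```text
10.1 [ 0.5553814  -0.18773058  0.02975653] [-3.14090434  0.20992163 -1.41294171]
n 1 turn [0.0002, -0.0002, -0.0051] trans [-0.0004, -0.0025, 0.0118]
n 1 turn [0.0002, -0.0002, -0.0051] trans [0.0012, -0.0025, 0.0196]
```

Emit:
servo_tool --turn '[[0,0,-0.005],[0,0,-0.002],[0,0,0]]' --translation '[[0,-0.003,0.008],[0,-0.001,0.004],[0,0,0]]' --grip '[1,1,1]'

```text
t: 10.4
tool_pos: [0.5596, -0.1839, 0.0166]
tcp_rot: [-3.14, 0.21, -1.405]
contact_force: [1.2, -0.4, -0.9]
gripper_width: 0.355
```

```bash
python3 - <<'E'
from bay import *
o=bot.get_obs();print(o['t'],o['tool_pos'],o['tcp_rot'],o['contact_force'])
P=T([.55743,-.18447,.0103],[-3.1396,.21009,-1.4077]); show(P,1)
E
```

```text
10.4 [ 0.5596061  -0.18386695  0.01660606] [-3.13974025  0.20961184 -1.40450823] [ 1.23361262 -0.35918411 -0.86040309]
n 1 turn [0.0008, -0.0005, 0.0031] trans [0.0015, 0.0023, 0.0061]
```

Emit:
servo_tool --turn '[[0,0,0.002],[0,0,0.001],[0,0,0]]' --translation '[[0.001,0.002,0.003],[0.001,0.001,0.003],[0,0,0]]' --grip '[1,1,1]'

```text
t: 10.7
tool_pos: [0.5575, -0.184, 0.0109]
tcp_rot: [-3.139, 0.209, -1.405]
contact_force: [0.2, -0.5, -0.8]
gripper_width: 0.356
```

```bash
python3 - <<'E'
from bay import *
o=bot.get_obs();print(o['t'],o['tool_pos'],o['tcp_rot'],o['contact_force'])
P=T([.55743,-.18447,.0103],[-3.1396,.21009,-1.4077]); show(P,1)
E
```

```text
10.7 [ 0.55753058 -0.1840151   0.01085083] [-3.13855008  0.2089349  -1.40535745] [ 0.19102145 -0.52148908 -0.81559355]
n 1 turn [-0.0006, -0.0011, 0.0023] trans [0.0005, 0.0002, 0.0004]
```

Emit:
servo_tool --turn '[[0,0,0],[0,0,0],[0,0,0]]' --translation '[[0,0,0],[0,0,0],[0,0,0]]' --grip '[0,-0.2,-0.2]'

```text
t: 11.0
tool_pos: [0.5582, -0.1841, 0.0119]
tcp_rot: [-3.137, 0.208, -1.405]
contact_force: [0.1, -1.1, -0.6]
gripper_width: 0.56
```

```bash
python3 - <<'E'
from bay import *
o=bot.get_obs();print(o['t'],o['tool_pos'],o['tcp_rot'],o['contact_force'],o['gripper_width'])
snap('wrist','wrist8.png')
P=T([.55743,-.18447,.0103],[-3.1396,.21009,-1.4077]); 
C=P@CIN; C2=C.copy()
CN=cellin(.30,-2.,15.)
Q=C@np.linalg.inv(CN); print(Q[:3,3],Ro.from_matrix(Q[:3,:3]).as_euler('xyz')); show(Q,1); show(Q,2)
np.save('/tmp/Q.npy',Q)
E
```

```text
11.0 [ 0.55822987 -0.18408895  0.01193083] [-3.13673281  0.20818037 -1.40458571] [ 0.05709363 -1.13014387 -0.59473114] 0.5600106327826877
[ 0.55571157 -0.17400427  0.01064137] [-3.13955265  0.30008982 -1.40751253]
n 1 turn [-0.0021, -0.0919, 0.0032] trans [-0.0099, 0.0008, 0.0034]
n 2 turn [-0.0011, -0.046, 0.0016] trans [-0.0049, 0.0004, 0.0018]
```

View pics/wrist8.png

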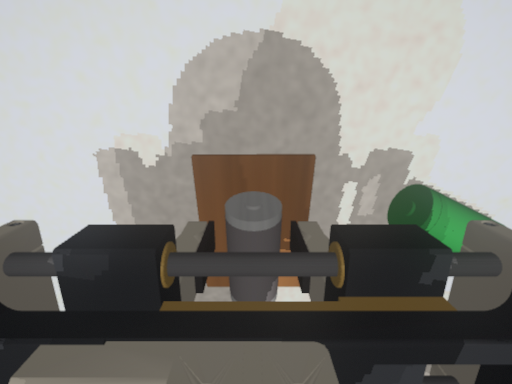

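The cell rests level and centred on its rest (nub at (253,205)). I'll shift the fingers along it towards the flat end and lean further.

Emit:
servo_tool --turn '[[-0.001,-0.046,0.002],[-0.001,-0.046,0.002],[0,0,0],[0,0,0]]' --translation '[[-0.005,0.0005,0.001],[-0.005,0.0005,0.001],[0,0,0],[0,0,0]]' --grip '[-0.2,-0.2,-0.2,-0.2]'

```text
t: 11.45
tool_pos: [0.5562, -0.1741, 0.0131]
tcp_rot: [-3.138, 0.301, -1.408]
contact_force: [-0.9, -0.5, -0.1]
gripper_width: 0.599
```

```bash
python3 - <<'E'
from bay import *
o=bot.get_obs();print(o['t'],o['tool_pos'],o['tcp_rot'],o['contact_force'],o['gripper_width'])
show(np.load('/tmp/Q.npy'),1)
E
```

```text
11.45 [ 0.55617551 -0.17406635  0.01312994] [-3.13802951  0.30131239 -1.40761545] [-0.90344734 -0.48940472 -0.12814132] 0.5990971849489042
n 1 turn [-0.0016, 0.0012, -0.0001] trans [0.0006, 0.0005, 0.0024]
```

Emit:
servo_tool --turn '[[0,0,0],[0,0,0],[0,0,0],[0,0,0],[0,0,0],[0,0,0]]' --translation '[[0.0005,0.0005,0.003],[0,0,0],[0,0,0],[0,0,0],[0,0,0],[0,0,0]]' --grip '[0,0.2,0.5,1,1,1]'

```text
t: 12.05
tool_pos: [0.5556, -0.1732, 0.0101]
tcp_rot: [-3.138, 0.298, -1.406]
contact_force: [-0.2, 0.7, -0.5]
gripper_width: 0.353
```

```bash
python3 - <<'E'
from bay import *
o=bot.get_obs();print(o['t'],o['tool_pos'],o['tcp_rot'],o['contact_force'],o['gripper_width'])
show(np.load('/tmp/Q.npy'),1)
E
```

```text
12.05 [ 0.55562504 -0.17324777  0.01005539] [-3.13770215  0.29816242 -1.40600442] [-0.21168704  0.69568165 -0.48195125] 0.353448135803376
n 1 turn [-0.0014, -0.0019, 0.0014] trans [0.0006, 0.0, -0.0008]
```

```bash
sed -i 's/^CIN=.*/CIN=cellin(.298,-2.6,15.7)/' bay.py; python3 - <<'E'
from bay import *
A=cur(); U=A.copy(); U[2,3]+=.1; show(U,4); show(tool_for(-30,105,24),11,U)
E
```

```text
n 4 turn [-0.0, -0.0, -0.0] trans [-0.0073, -0.0001, -0.0239]
n 11 turn [-0.001, 0.0381, -0.0076] trans [-0.0355, -0.0083, 0.0059]
```

Emit:
servo_tool --turn '[[0,0,0],[0,0,0],[0,0,0],[0,0,0],[0,0,0],[-0.001,0.038,-0.0075],[-0.001,0.038,-0.0075],[-0.001,0.038,-0.0075],[-0.001,0.038,-0.0075],[-0.001,0.038,-0.0075],[-0.001,0.038,-0.0075],[-0.001,0.038,-0.0075],[-0.001,0.038,-0.0075],[-0.001,0.038,-0.0075],[-0.001,0.038,-0.0075],[-0.001,0.038,-0.0075],[0,0,0]]' --translation '[[-0.003,0,-0.01],[-0.007,0,-0.024],[-0.007,0,-0.024],[-0.007,0,-0.024],[-0.005,0,-0.018],[-0.035,-0.0085,0.005],[-0.035,-0.0085,0.005],[-0.035,-0.0085,0.005],[-0.035,-0.0085,0.005],[-0.035,-0.0085,0.005],[-0.035,-0.0085,0.005],[-0.035,-0.0085,0.005],[-0.035,-0.0085,0.005],[-0.035,-0.0085,0.005],[-0.035,-0.0085,0.005],[-0.03,-0.007,0.004],[0,0,0]]' --grip '[1,1,1,1,1,1,1,1,1,1,1,1,1,1,1,1,1]'

```text
t: 13.75
tool_pos: [0.5719, 0.229, 0.1184]
tcp_rot: [-3.129, -0.137, -1.33]
contact_force: [0.3, -0.4, -1.0]
gripper_width: 0.358
```

```bash
python3 - <<'E'
from bay import *
c,th=st(); s=snap('wrist','wrist9.png')
W=cloud(s); B=(W-Bay[:3,3])@Bay[:3,:3]*1000
u=np.array([np.cos(np.radians(th)),0,-np.sin(np.radians(th))])
print('pred nub',c-37*u,'pred top edge', c-35*u+16*np.array([np.sin(np.radians(th)),0,np.cos(np.radians(th))]))
for v in range(206,240,3): print(v,B[v,252].round(1))
show(tool_for(-12,80,24),2);show(tool_for(-12,80,24),3)
E
```

```text
t 13.75 c [-31.5  -4.5 135.1] th 24.9 yaw -0.65 roll -0.78 F [-0.4 -0.2 -1. ] M [ 0.08 -0.53 -0.  ] w 0.358
pred nub [-65.10479982  -4.46455194 150.66457605] pred top edge [-56.55068501  -4.46455194 164.33304779]
206 [-58.4  -4.2 156.9]
209 [-57.4  -4.2 159.4]
212 [-56.4  -4.2 161.3]
215 [-55.2  -4.2 162.6]
218 [-53.5  -4.2 161.7]
221 [-51.7  -4.2 160.6]
224 [-50.3  -4.2 160.9]
227 [-48.6  -4.2 160.2]
230 [-46.4  -4.3 157.9]
233 [-44.9  -4.3 158.1]
236 [-43.3  -4.3 157.9]
239 [-41.2  -4.3 156.4]
n 2 turn [-0.0056, -0.0076, -0.004] trans [-0.0141, 0.0024, 0.0261]
n 3 turn [-0.0037, -0.005, -0.0027] trans [-0.0094, 0.0016, 0.0174]
```

View pics/wrist9.png

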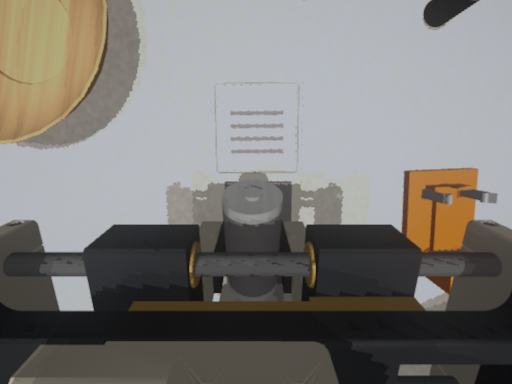

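Emit:
servo_tool --turn '[[-0.004,-0.005,-0.003],[-0.004,-0.005,-0.003],[-0.004,-0.005,-0.003],[0,0,0]]' --translation '[[-0.0095,0.0015,0.017],[-0.0095,0.0015,0.017],[-0.0095,0.0015,0.017],[0,0,0]]' --grip '[1,1,1,1]'

```text
t: 14.2
tool_pos: [0.5626, 0.2465, 0.0664]
tcp_rot: [-3.141, -0.118, -1.325]
contact_force: [0.3, -0.5, -0.8]
gripper_width: 0.353
```

```bash
python3 - <<'E'
from bay import *
st(); show(tool_for(-11.5,62,24),3)
E
```

```text
t 14.20 c [-12.6   0.1  83.1] th 23.9 yaw -0.11 roll -0.07 F [-0.6 -0.2 -0.8] M [-0.01 -0.43  0.01] w 0.353
n 3 turn [-0.0003, 0.0008, -0.0005] trans [-0.0012, -0.0, 0.0069]
```

Emit:
servo_tool --turn '[[0,0.001,0],[0,0.001,0],[0,0.001,0],[0,0,0]]' --translation '[[-0.001,0,0.007],[-0.001,0,0.007],[-0.001,0,0.007],[0,0,0]]' --grip '[1,1,1,1]'

```text
t: 14.6
tool_pos: [0.5642, 0.2452, 0.047]
tcp_rot: [-3.137, -0.121, -1.328]
contact_force: [-0.1, 0.1, -1.5]
gripper_width: 0.356
```

```bash
python3 - <<'E'
from bay import *
st(); show(tool_for(-11,53,24),3)
E
```

```text
t 14.60 c [-14.2  -1.   63.7] th 24.0 yaw -0.35 roll -0.28 F [ 0.1  0.1 -1.5] M [ 0.05 -0.51 -0.  ] w 0.356
n 3 turn [-0.0013, 0.0001, -0.0016] trans [-0.0015, 0.0004, 0.0034]
```

Emit:
servo_tool --turn '[[-0.002,0,-0.003],[-0.002,0,-0.002],[-0.001,0,-0.001],[0,0,0]]' --translation '[[-0.003,0.001,0.002],[-0.003,0.001,0.003],[-0.001,0.0005,0.003],[0,0,0]]' --grip '[1,1,1,1]'

```text
t: 15.0
tool_pos: [0.5605, 0.251, 0.0383]
tcp_rot: [3.141, -0.12, -1.321]
contact_force: [0.3, -0.6, -0.7]
gripper_width: 0.355
```

```bash
python3 - <<'E'
from bay import *
st(); show(tool_for(-11,50,24),3)
E
```

```text
t 15.00 c [-7.7  1.  54.9] th 24.0 yaw 0.11 roll 0.04 F [-0.6 -0.1 -0.7] M [-0.04 -0.5  -0.02] w 0.355
n 3 turn [0.0001, 0.0002, 0.0006] trans [0.0009, -0.0003, 0.0018]
```

Emit:
servo_tool --turn '[[0,0,0],[0,0,0],[0,0,0]]' --translation '[[0.002,-0.0005,0.002],[0.001,-0.0005,0.002],[0,0,0]]' --grip '[1,1,1]'

```text
t: 15.3
tool_pos: [0.5625, 0.248, 0.0345]
tcp_rot: [3.141, -0.12, -1.321]
contact_force: [0.6, 0.8, -1.0]
gripper_width: 0.354
```

```bash
python3 - <<'E'
from bay import *
st(); show(tool_for(-11,50,24),3)
E
```

```text
t 15.30 c [-11.1  -0.2  51.1] th 24.0 yaw 0.13 roll 0.03 F [ 0.6 -0.7 -1. ] M [-0.03 -0.47 -0.01] w 0.354
n 3 turn [0.0001, 0.0003, 0.0007] trans [-0.0001, 0.0001, 0.0004]
```

Now I'll feel downwards for the rib in small rows.

Emit:
servo_tool --turn '[[0,0,0],[0,0,0],[0,0,0]]' --translation '[[0,0,0.0015],[0,0,0.0015],[0,0,0.001]]' --grip '[1,1,1]'

```text
t: 15.6
tool_pos: [0.5629, 0.2474, 0.0315]
tcp_rot: [-3.141, -0.12, -1.321]
contact_force: [-5.8, 1.2, 10.6]
gripper_width: 0.355
```

```bash
python3 - <<'E'
from bay import *
st()
E
```

```text
t 15.60 c [-11.7  -0.4  48.1] th 24.0 yaw 0.12 roll -0.02 F [ 2.6  5.3 10.6] M [ 1.8  -0.53 -0.24] w 0.355
```

Emit:
servo_tool --turn '[[0,0,0],[0,0,0],[0,0,0]]' --translation '[[-0.001,0.0005,-0.0015],[-0.0015,0.0005,0],[0,0,0]]' --grip '[1,1,1]'

```text
t: 15.9
tool_pos: [0.5613, 0.2501, 0.0329]
tcp_rot: [-3.141, -0.12, -1.321]
contact_force: [0.5, 0.5, -1.4]
gripper_width: 0.356
```

```bash
python3 - <<'E'
from bay import *
st()
E
```

```text
t 15.90 c [-8.8  0.5 49.6] th 23.9 yaw 0.10 roll -0.06 F [ 0.3 -0.6 -1.4] M [-0.05 -0.48  0.06] w 0.356
```

Emit:
servo_tool --turn '[[0,0,0],[0,0,0],[0,0,0]]' --translation '[[0,0,0.001],[0,0,0.001],[0,0,0.0003]]' --grip '[1,1,1]'

```text
t: 16.2
tool_pos: [0.5618, 0.2499, 0.0313]
tcp_rot: [-3.14, -0.12, -1.32]
contact_force: [-2.1, 0.1, 4.5]
gripper_width: 0.358
```

```bash
python3 - <<'E'
from bay import *
st()
E
```

```text
t 16.20 c [-9.1  0.  48. ] th 24.0 yaw 0.13 roll -0.10 F [0.6 2.  4.5] M [ 0.89 -0.65 -0.  ] w 0.358
```

Emit:
servo_tool --turn '[[0,0,0],[0,0,0],[0,0,0]]' --translation '[[-0.0015,0.0002,0],[-0.0015,0.0002,0],[-0.001,0,0]]' --grip '[1,1,1]'

```text
t: 16.5
tool_pos: [0.561, 0.2521, 0.0316]
tcp_rot: [-3.14, -0.122, -1.32]
contact_force: [2.1, -5.1, 2.6]
gripper_width: 0.357
```

```bash
python3 - <<'E'
from bay import *
st()
E
```

```text
t 16.50 c [-6.7  0.3 48.3] th 24.1 yaw 0.12 roll -0.09 F [-5.5 -0.8  2.6] M [-0.44  1.73 -0.01] w 0.357
```

Emit:
servo_tool --turn '[[0,0,0],[0,0,0]]' --translation '[[-0.001,0,-0.0008],[0,0,0]]' --grip '[1,1]'

```text
t: 16.7
tool_pos: [0.5607, 0.2522, 0.0318]
tcp_rot: [-3.141, -0.124, -1.321]
contact_force: [2.1, -2.2, 0.0]
gripper_width: 0.355
```

```bash
python3 - <<'E'
from bay import *
st()
E
```

```text
t 16.70 c [-6.5  0.5 48.5] th 24.2 yaw 0.10 roll -0.04 F [-2.6 -1.4  0. ] M [-0.49  0.4   0.03] w 0.355
```

Emit:
servo_tool --turn '[[0,0,0],[0,0,0]]' --translation '[[0.0015,0,0],[0.001,0,0]]' --grip '[1,1]'

```text
t: 16.9
tool_pos: [0.5614, 0.2507, 0.0318]
tcp_rot: [-3.14, -0.122, -1.321]
contact_force: [-0.6, 0.8, 0.4]
gripper_width: 0.357
```

```bash
python3 - <<'E'
from bay import *
st()
E
```

```text
t 16.90 c [-8.2  0.2 48.4] th 24.1 yaw 0.09 roll -0.08 F [0.9 0.4 0.4] M [-0.02 -0.92  0.  ] w 0.357
```

Emit:
servo_tool --turn '[[0,0,0],[0,0,0]]' --translation '[[-0.001,0,-0.0008],[0,0,0]]' --grip '[1,1]'

```text
t: 17.1
tool_pos: [0.5608, 0.2516, 0.0321]
tcp_rot: [-3.141, -0.123, -1.321]
contact_force: [0.8, -1.7, -1.8]
gripper_width: 0.355
```

```bash
python3 - <<'E'
from bay import *
st()
E
```

```text
t 17.10 c [-7.2  0.6 48.8] th 24.1 yaw 0.10 roll -0.03 F [-1.8 -0.4 -1.8] M [-0.49  0.24  0.05] w 0.355
```

Emit:
servo_tool --turn '[[0,0,0]]' --translation '[[-0.0012,0,0]]' --grip '[1]'

```text
t: 17.2
tool_pos: [0.5606, 0.2523, 0.032]
tcp_rot: [-3.141, -0.123, -1.321]
contact_force: [3.6, -4.4, 1.3]
gripper_width: 0.36
```

```bash
python3 - <<'E'
from bay import *
st()
E
```

```text
t 17.20 c [-6.4  0.6 48.6] th 24.1 yaw 0.10 roll -0.01 F [-5.2 -2.4  1.3] M [-0.53  1.03  0.02] w 0.360
```

Emit:
servo_tool --turn '[[0,0,0]]' --translation '[[-0.0012,0,0]]' --grip '[1]'

```text
t: 17.3
tool_pos: [0.5604, 0.2531, 0.0319]
tcp_rot: [-3.142, -0.124, -1.321]
contact_force: [2.9, -4.2, 1.4]
gripper_width: 0.358
```

```bash
python3 - <<'E'
from bay import *
st()
E
```

```text
t 17.30 c [-5.5  0.6 48.6] th 24.2 yaw 0.10 roll -0.00 F [-4.8 -1.8  1.4] M [-0.59  1.21  0.01] w 0.358
```

Emit:
servo_tool --turn '[[0,0,0]]' --translation '[[-0.0015,0,0]]' --grip '[1]'

```text
t: 17.4
tool_pos: [0.56, 0.2541, 0.0319]
tcp_rot: [3.141, -0.124, -1.321]
contact_force: [2.1, -5.1, 1.2]
gripper_width: 0.351
```

```bash
python3 - <<'E'
from bay import *
st()
E
```

```text
t 17.40 c [-4.5  0.7 48.5] th 24.2 yaw 0.10 roll 0.02 F [-5.4 -0.8  1.2] M [-0.58  1.48  0.03] w 0.351
```

Emit:
servo_tool --turn '[[0,0,0]]' --translation '[[-0.002,0,0]]' --grip '[1]'

```text
t: 17.5
tool_pos: [0.5597, 0.2555, 0.0319]
tcp_rot: [3.141, -0.125, -1.322]
contact_force: [2.5, -6.1, 1.6]
gripper_width: 0.355
```

```bash
python3 - <<'E'
from bay import *
st()
E
```

```text
t 17.50 c [-3.   0.6 48.5] th 24.2 yaw 0.09 roll 0.03 F [-6.6 -1.   1.6] M [-0.65  1.72 -0.01] w 0.355
```

```bash
cat >> bay.py <<'E'
L=5.7; PX=0.9
def geo(th,p,dz=0):
    t=np.radians(th); return p+30-(35*np.cos(t)+16*np.sin(t))+PX, 13.5+L+35*np.sin(t)+16*np.cos(t)+dz
def go(th,p,n=1,dz=0,cy=0.3):
    cx,cz=geo(th,p,dz); print('target',round(cx,1),round(cz,1)); show(tool_for(cx,cz,th,cy),n)
def now():
    c,th=st(); x0,z0=geo(th,0); print('p %.1f  dz %.1f'%(c[0]-x0,c[2]-z0))
E
python3 - <<'E'
from bay import *
now(); go(20,8,4); go(20,8,5)
E
```

```text
t 17.50 c [-3.   0.6 48.5] th 24.2 yaw 0.09 roll 0.03 F [-6.6 -1.   1.6] M [-0.65  1.72 -0.01] w 0.355
p 4.6  dz 0.3
target 0.5 46.2
n 4 turn [0.0001, -0.0185, 0.0004] trans [-0.0012, -0.0001, 0.0004]
target 0.5 46.2
n 5 turn [0.0001, -0.0148, 0.0003] trans [-0.001, -0.0001, 0.0004]
```

Emit:
servo_tool --turn '[[0,-0.018,0],[0,-0.018,0],[0,-0.018,0]]' --translation '[[-0.0014,0,0.0005],[-0.0014,0,0.0005],[-0.0014,0,0.0005]]' --grip '[1,1,1]'

```text
t: 17.8
tool_pos: [0.559, 0.2577, 0.0305]
tcp_rot: [3.14, -0.072, -1.32]
contact_force: [5.4, -8.6, 2.6]
gripper_width: 0.359
```

```bash
python3 - <<'E'
from bay import *
now(); go(20,8,1); go(18,9,3)
E
```

```text
t 17.80 c [-1.6  0.7 47.1] th 21.2 yaw 0.18 roll 0.09 F [-9.7 -3.2  2.6] M [-0.82  3.08 -0.  ] w 0.359
p 5.9  dz 0.3
target 0.5 46.2
n 1 turn [0.0013, -0.0212, 0.0027] trans [-0.0025, -0.0005, 0.0007]
target 1.7 45.2
n 3 turn [0.0005, -0.0187, 0.0009] trans [-0.0014, -0.0002, 0.0005]
```

Emit:
servo_tool --turn '[[0,0,0]]' --translation '[[-0.0003,-0.0002,-0.0003]]' --grip '[1]'

```text
t: 17.9
tool_pos: [0.5591, 0.2573, 0.0307]
tcp_rot: [3.14, -0.071, -1.321]
contact_force: [2.0, -3.4, -2.6]
gripper_width: 0.354
```

```bash
python3 - <<'E'
from bay import *
now(); go(20,8,1); go(18,9,3)
E
```

```text
t 17.90 c [-2.   0.8 47.3] th 21.2 yaw 0.14 roll 0.12 F [-3.8 -1.1 -2.6] M [-0.43  1.19  0.01] w 0.354
p 5.5  dz 0.5
target 0.5 46.2
n 1 turn [0.0019, -0.0204, 0.0018] trans [-0.0029, -0.0005, 0.0009]
target 1.7 45.2
n 3 turn [0.0006, -0.0184, 0.0006] trans [-0.0016, -0.0002, 0.0006]
```

Emit:
servo_tool --turn '[[0.0005,-0.018,0],[0.0005,-0.018,0],[0,-0.018,0]]' --translation '[[-0.0022,-0.0004,0.0005],[-0.0022,-0.0004,0.0005],[-0.002,-0.0003,0.0005]]' --grip '[1,1,1]'

```text
t: 18.2
tool_pos: [0.5586, 0.2603, 0.0294]
tcp_rot: [3.138, -0.019, -1.32]
contact_force: [3.6, -9.0, 3.9]
gripper_width: 0.356
```

```bash
python3 - <<'E'
from bay import *
now(); go(16,9.5,2)
E
```

```text
t 18.20 c [ 0.2  0.5 45.9] th 18.2 yaw 0.23 roll 0.22 F [-9.6 -1.3  3.9] M [-0.53  3.63  0.13] w 0.356
p 7.5  dz 0.6
target 2.3 44.2
n 2 turn [0.0018, -0.019, 0.0014] trans [-0.0014, -0.0001, 0.0008]
```

Emit:
servo_tool --turn '[[0.001,-0.018,0],[0.001,-0.018,0],[0,-0.018,0]]' --translation '[[-0.0022,0,0.0008],[-0.0022,0,0.0008],[-0.002,0,0.0008]]' --grip '[1,1,1]'

```text
t: 18.5
tool_pos: [0.5582, 0.2628, 0.0287]
tcp_rot: [3.14, 0.033, -1.318]
contact_force: [2.5, -9.4, 7.1]
gripper_width: 0.356
```

```bash
cat >> bay.py <<'E'
def nubcheck(f):
    c,th=st(0); s=snap('wrist',f); W=cloud(s); B=(W-Bay[:3,3])@Bay[:3,:3]*1000
    t=np.radians(th); u=np.array([np.cos(t),0,-np.sin(t)]); up=np.array([np.sin(t),0,np.cos(t)])
    print('pred top edge',(c-35*u+16*up).round(1),'low edge',(c-35*u-16*up).round(1))
    for x in (252,):
        col=B[195:250,x]; k=(col[:,2]>5)&(col[:,2]<110)&(col[:,0]<-15); 
        P=col[k]; print(P[::3].round(1).tolist())
    # face plane fit
    m=(np.abs(B[...,1]-c[1])<12)&(B[...,0]<c[0]-28)&(B[...,0]>c[0]-48)&(B[...,2]>c[2])&(B[...,2]<c[2]+40)
    print(m.sum())
E
python3 - <<'E'
from bay import *
now(); go(13,10,2); nubcheck('w10.png')
E
```

```text
t 18.50 c [ 1.8  0.3 45.1] th 15.2 yaw 0.30 roll 0.12 F [-9.7 -0.2  7.1] M [-0.12  4.06  0.07] w 0.356
p 8.8  dz 1.2
target 3.2 42.7
n 2 turn [0.0011, -0.019, 0.0023] trans [-0.001, -0.0, 0.0012]
pred top edge [-27.8   0.3  69.7] low edge [-36.2   0.3  38.8]
[[-32.3, -0.0, 56.5], [-31.9, -0.0, 60.0], [-29.4, -0.0, 59.0], [-28.4, -0.0, 60.4], [-28.0, -0.0, 63.4], [-27.2, -0.0, 65.3], [-26.6, -0.0, 67.5], [-26.1, -0.0, 69.9], [-23.8, -0.0, 68.3], [-21.9, -0.0, 67.6], [-20.1, -0.0, 67.3], [-18.7, -0.0, 67.5], [-16.4, 0.0, 66.3]]
1383
```

View pics/w10.png

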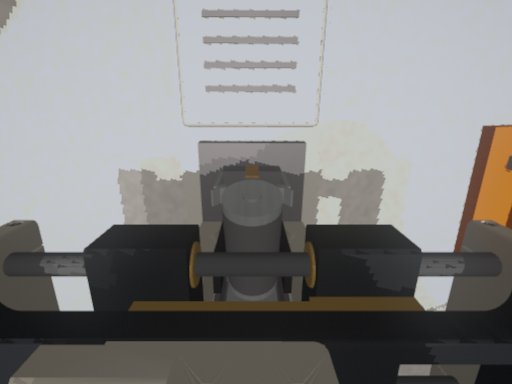

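Emit:
servo_tool --turn '[[0.001,-0.018,0.001],[0,-0.018,0.001],[0,-0.018,0]]' --translation '[[-0.0018,0,0.0018],[-0.0018,0,0.0018],[-0.0018,0,0.0018]]' --grip '[1,1,1]'

```text
t: 18.85
tool_pos: [0.558, 0.2647, 0.0273]
tcp_rot: [3.141, 0.087, -1.318]
contact_force: [-0.4, -12.5, 12.5]
gripper_width: 0.357
```

```bash
python3 - <<'E'
from bay import *
now(); go(11,10.5,2); nubcheck('w11.png')
E
```

```text
t 18.85 c [ 2.8  0.1 43.5] th 12.1 yaw 0.31 roll 0.01 F [-12.    3.5  12.5] M [0.71 4.34 0.08] w 0.357
p 9.5  dz 1.3
target 4.0 41.6
n 2 turn [0.0004, -0.0096, 0.0026] trans [-0.0007, 0.0001, 0.001]
pred top edge [-28.1   0.1  66.5] low edge [-34.8   0.1  35.2]
[[-31.6, -0.3, 54.0], [-31.2, -0.3, 56.8], [-28.8, -0.3, 55.1], [-28.4, -0.3, 57.8], [-28.3, -0.2, 60.9], [-27.7, -0.2, 63.1], [-26.7, -0.2, 64.3], [-26.0, -0.2, 66.1], [-24.3, -0.2, 65.8], [-22.4, -0.2, 65.4], [-21.0, -0.2, 65.8], [-18.5, -0.2, 64.3], [-16.9, -0.2, 64.5]]
1447
```

Emit:
servo_tool --turn '[[0,-0.016,0.001],[0,-0.016,0.001]]' --translation '[[-0.0012,0.0002,0.002],[-0.0012,0.0002,0.002]]' --grip '[1,1]'

```text
t: 19.1
tool_pos: [0.558, 0.265, 0.0262]
tcp_rot: [-3.14, 0.119, -1.318]
contact_force: [1.0, -11.8, 13.9]
gripper_width: 0.356
```

```bash
python3 - <<'E'
from bay import *
now(); go(9,10.5,2); 
E
```

```text
t 19.10 c [ 2.6  0.  42.3] th 10.2 yaw 0.27 roll -0.07 F [-11.7   2.   13.9] M [0.92 4.1  0.2 ] w 0.356
p 9.0  dz 1.1
target 4.3 40.5
n 2 turn [-0.0003, -0.0108, 0.0025] trans [-0.0009, 0.0001, 0.001]
```

Emit:
servo_tool --turn '[[0,-0.004,0.001],[0,-0.004,0.001],[0,0,0]]' --translation '[[-0.0022,0.0002,0.0008],[-0.0022,0.0002,0.0008],[-0.001,0,0.0006]]' --grip '[1,1,1]'

```text
t: 19.4
tool_pos: [0.5577, 0.2655, 0.0263]
tcp_rot: [-3.14, 0.125, -1.32]
contact_force: [1.7, -5.2, 4.6]
gripper_width: 0.359
```

```bash
python3 - <<'E'
from bay import *
now(); go(8,10.3,2); nubcheck('w12.png')
E
```

```text
t 19.40 c [ 3.1  0.2 42.3] th 9.9 yaw 0.15 roll -0.09 F [-5.5 -0.4  4.6] M [0.27 2.38 0.11] w 0.359
p 9.4  dz 1.3
target 4.3 39.9
n 2 turn [-0.0006, -0.0168, 0.0016] trans [-0.0007, 0.0001, 0.0012]
pred top edge [-28.6   0.2  64.1] low edge [-34.2   0.2  32.5]
[[-32.0, -0.1, 50.8], [-31.2, -0.1, 52.5], [-29.4, -0.1, 52.4], [-29.3, -0.1, 55.4], [-28.9, -0.1, 57.8], [-28.6, -0.0, 60.5], [-27.9, -0.0, 62.3], [-27.3, -0.0, 64.1], [-25.5, -0.0, 63.7], [-23.9, -0.0, 63.7], [-21.7, -0.0, 62.9], [-20.1, -0.0, 63.0], [-17.6, -0.0, 61.8], [-15.1, -0.0, 60.6]]
1419
```

View pics/w12.png

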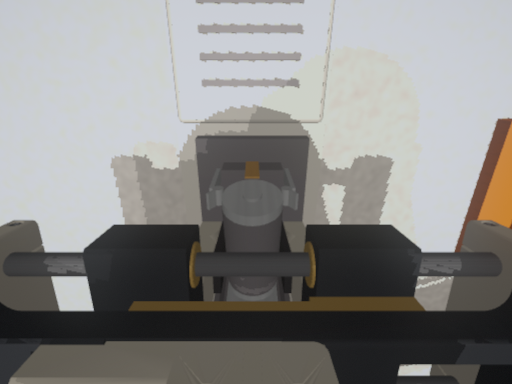

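```bash
sed -i 's/^CIN=.*/CIN=cellin(.333,-2.6,15.7)/' bay.py; python3 - <<'E'
from bay import *
now(); go(10,10.7,2)
E
```

```text
t 19.45 c [ 3.2  0.2 42.3] th 11.9 yaw 0.16 roll -0.09 F [-8.4  0.1  5.4] M [-0.02  3.42  0.01] w 0.357
p 9.8  dz 0.2
target 4.4 41.0
n 2 turn [-0.0005, -0.0169, 0.0017] trans [-0.0008, 0.0, 0.0007]
```

Emit:
servo_tool --turn '[[0,-0.017,0.001],[0,-0.017,0.001],[0,-0.017,0]]' --translation '[[-0.0018,0,0.002],[-0.0018,0,0.002],[-0.0015,0,0.002]]' --grip '[1,1,1]'

```text
t: 19.75
tool_pos: [0.5576, 0.2673, 0.0245]
tcp_rot: [-3.139, 0.173, -1.317]
contact_force: [-0.3, -10.4, 10.4]
gripper_width: 0.355
```

```bash
python3 - <<'E'
from bay import *
now(); go(7,9.7,2); nubcheck('w13.png')
E
```

```text
t 19.75 c [ 4.1 -0.2 40.3] th 9.2 yaw 0.27 roll -0.18 F [-10.    2.8  10.4] M [0.71 3.85 0.17] w 0.355
p 10.3  dz -0.2
target 3.9 39.3
n 2 turn [-0.001, -0.0189, 0.0029] trans [-0.0001, 0.0003, 0.0004]
pred top edge [-27.9  -0.2  61.7] low edge [-33.   -0.2  30.1]
[[-31.1, -0.5, 46.4], [-31.5, -0.5, 50.4], [-28.7, -0.5, 48.5], [-28.7, -0.5, 51.5], [-28.4, -0.5, 53.9], [-27.8, -0.5, 55.8], [-27.3, -0.5, 57.8], [-27.1, -0.5, 60.2], [-25.8, -0.4, 60.7], [-23.1, -0.4, 59.2], [-21.4, -0.4, 59.2], [-19.4, -0.4, 58.8], [-17.1, -0.4, 58.1], [-15.4, -0.4, 58.2]]
1414
```

Emit:
servo_tool --turn '[[0,-0.018,0.001],[0,-0.018,0.001],[0,-0.018,0.001]]' --translation '[[-0.001,0.0003,0.0015],[-0.001,0.0003,0.0015],[-0.001,0.0003,0.0015]]' --grip '[1,1,1]'

```text
t: 20.1
tool_pos: [0.5576, 0.2677, 0.0231]
tcp_rot: [-3.136, 0.228, -1.317]
contact_force: [1.6, -10.3, 5.3]
gripper_width: 0.356
```

```bash
python3 - <<'E'
from bay import *
now(); go(3,8,2); nubcheck('w14.png')
E
```

```text
t 20.10 c [ 3.6 -0.2 38.7] th 6.0 yaw 0.21 roll -0.33 F [-10.4   1.    5.3] M [0.28 3.97 0.04] w 0.356
p 9.2  dz -0.1
target 3.1 37.0
n 2 turn [-0.0022, -0.0265, 0.0028] trans [-0.0, 0.0003, 0.0007]
pred top edge [-29.5  -0.2  58.3] low edge [-32.9  -0.2  26.4]
[[-32.2, -0.4, 43.2], [-32.2, -0.4, 46.2], [-30.0, -0.4, 45.6], [-29.3, -0.4, 47.2], [-29.6, -0.4, 50.5], [-29.7, -0.4, 53.2], [-29.7, -0.4, 55.7], [-28.6, -0.3, 56.6], [-27.6, -0.3, 57.6], [-25.1, -0.3, 56.7], [-23.0, -0.3, 56.2], [-21.5, -0.3, 56.6], [-19.3, -0.3, 56.2], [-16.9, -0.3, 55.5], [-16.0, -0.3, 56.7]]
1445
```

Emit:
servo_tool --turn '[[-0.001,-0.02,0.001],[-0.001,-0.02,0.001],[-0.001,-0.018,0.001]]' --translation '[[-0.0005,0.0003,0.0015],[-0.0003,0.0003,0.0015],[-0.0003,0.0003,0.0015]]' --grip '[1,1,1]'

```text
t: 20.45
tool_pos: [0.5576, 0.2673, 0.0207]
tcp_rot: [-3.136, 0.288, -1.318]
contact_force: [-1.4, -8.5, 13.8]
gripper_width: 0.357
```

```bash
python3 - <<'E'
from bay import *
now(); go(0,6.7,2); nubcheck('w15.png')
E
```

```text
t 20.45 c [ 2.3 -0.1 35.8] th 2.6 yaw 0.17 roll -0.31 F [-7.9  3.4 13.8] M [1.35 2.19 0.38] w 0.357
p 7.1  dz -0.9
target 2.6 35.2
n 2 turn [-0.002, -0.0226, 0.0024] trans [-0.0004, 0.0003, 0.0003]
pred top edge [-32.   -0.1  53.4] low edge [-33.4  -0.1  21.4]
[[-34.4, -0.4, 39.3], [-32.6, -0.4, 39.3], [-32.0, -0.4, 41.1], [-32.1, -0.3, 43.8], [-31.4, -0.3, 45.3], [-31.6, -0.3, 48.1], [-31.8, -0.3, 50.6], [-30.5, -0.3, 51.3], [-28.3, -0.3, 50.7], [-27.0, -0.3, 51.5], [-23.8, -0.3, 49.9], [-23.4, -0.3, 51.7], [-21.4, -0.3, 51.6], [-18.3, -0.3, 50.4], [-17.0, -0.3, 51.2], [-15.1, -0.3, 51.4]]
1389
```

Emit:
servo_tool --turn '[[-0.001,-0.025,0.001],[0,-0.02,0.001]]' --translation '[[-0.0004,0.0003,0.0005],[-0.0004,0.0002,0.0005]]' --grip '[1,1]'

```text
t: 20.7
tool_pos: [0.5574, 0.2679, 0.021]
tcp_rot: [-3.135, 0.336, -1.319]
contact_force: [0.3, -5.7, 2.9]
gripper_width: 0.357
```

```bash
python3 - <<'E'
from bay import *
now(); go(0,6.2,1); nubcheck('w16.png')
s=snap('scene','scene16.png'); cv2.imwrite('pics/c16.png',cv2.resize(s['img'][140:260,320:490],None,fx=4.4,fy=4.4)[:,:,::-1])
W=cloud(s); B=(W-Bay[:3,3])@Bay[:3,:3]*1000
E
```

```text
t 20.70 c [ 2.2 -0.1 35.8] th -0.2 yaw 0.12 roll -0.34 F [-5.6  1.1  2.9] M [0.52 2.79 0.18] w 0.357
p 6.2  dz 0.7
target 2.1 35.2
n 1 turn [-0.0049, 0.0028, 0.0039] trans [0.0003, 0.0005, 0.0005]
pred top edge [-32.9  -0.1  51.7] low edge [-32.8  -0.1  19.7]
[[-33.9, -0.3, 36.4], [-34.6, -0.3, 39.8], [-32.3, -0.3, 39.4], [-32.4, -0.3, 41.9], [-32.5, -0.3, 44.3], [-31.9, -0.3, 45.9], [-32.5, -0.3, 48.9], [-33.0, -0.2, 51.6], [-29.9, -0.2, 50.1], [-28.0, -0.2, 50.2], [-26.1, -0.2, 50.3], [-25.0, -0.2, 51.2], [-22.5, -0.2, 50.6], [-20.5, -0.2, 50.8], [-18.7, -0.2, 51.0], [-15.6, -0.2, 50.1]]
1450
```

View pics/c16.png

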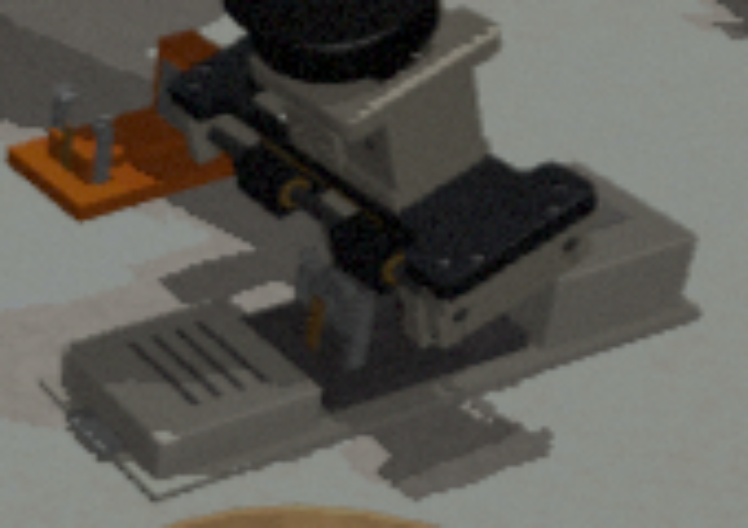

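View pics/w16.png

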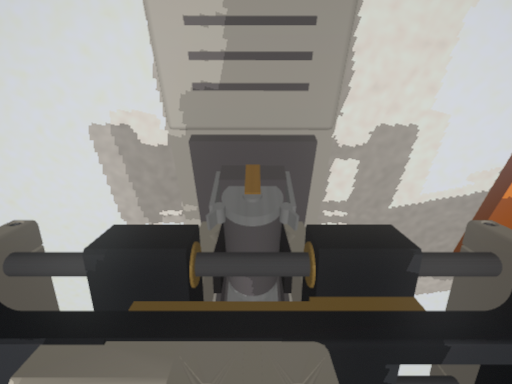

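Emit:
servo_tool --turn '[[0,0,0],[0,0,0],[0,0,0],[0,0,0],[0,0,0]]' --translation '[[0.001,0,0.0002],[0.0005,0,0],[0,0,0],[0,0,0],[0,0,0]]' --grip '[1,1,0.2,0,0]'

```text
t: 21.3
tool_pos: [0.5579, 0.2687, 0.0209]
tcp_rot: [-3.133, 0.339, -1.318]
contact_force: [0.4, 0.6, -0.2]
gripper_width: 0.483
```

```bash
python3 - <<'E'
from bay import *
now(); nubcheck('w17.png'); A=cur(); A[2,3]+=.07; show(A,4)
E
```

```text
t 21.30 c [ 2.8 -0.8 35.7] th -0.3 yaw 0.10 roll -0.46 F [ 0.5 -0.5 -0.2] M [-0.03  1.02 -0.02] w 0.483
p 6.8  dz 0.7
pred top edge [-32.3  -0.8  51.5] low edge [-32.1  -0.8  19.5]
[[-35.4, -0.9, 39.0], [-34.1, -0.9, 39.7], [-33.7, -0.9, 41.6], [-33.0, -0.9, 43.1], [-33.9, -0.9, 46.4], [-33.3, -0.8, 47.9], [-34.3, -0.8, 51.2], [-31.8, -0.8, 50.5], [-30.0, -0.8, 50.6], [-28.6, -0.8, 51.2], [-26.7, -0.8, 51.3], [-24.5, -0.8, 51.0], [-22.2, -0.8, 50.8], [-19.3, -0.8, 49.9], [-18.7, -0.8, 51.4], [-15.2, -0.8, 50.1]]
1595
n 4 turn [-0.0, 0.0, -0.0] trans [-0.0058, -0.0001, -0.0165]
```

Emit:
servo_tool --turn '[[0,0,0],[0,0,0],[0,0,0],[0,0,0],[0,0,0],[0,0,0],[0,0.05,0],[0,0.05,0],[0,0,0]]' --translation '[[0,0,0],[-0.004,0,-0.011],[-0.006,0,-0.0165],[-0.006,0,-0.0165],[-0.006,0,-0.0165],[-0.012,0,-0.03],[0.03,0,-0.03],[0.03,0,-0.03],[0,0,0]]' --grip '[-0.2,-0.2,-0.2,-0.2,-0.2,-0.2,-0.2,-0.2,-0.2]'

```text
t: 22.25
tool_pos: [0.5769, 0.1956, 0.1724]
tcp_rot: [-3.125, 0.234, -1.317]
contact_force: [0.2, 1.4, 0.8]
gripper_width: 0.6
```

```bash
python3 - <<'E'
from bay import *
st(); s=snap('wrist','w18.png'); 
for n in('top','scene'):
    q=snap(n,n+'18.png')
sc=load('scene18.png'); cv2.imwrite('pics/c18.png',cv2.resize(sc['img'][150:260,320:490],None,fx=4.4,fy=4.4,interpolation=cv2.INTER_CUBIC)[:,:,::-1])
for f in('w18.png','scene18.png'):
    W=cloud(load(f)); B=(W-Bay[:3,3])@Bay[:3,:3]*1000
    m=(abs(B[...,1])<5)&(B[...,0]>-60)&(B[...,0]<25)&(B[...,2]>45)&(B[...,2]<60)
    P=B[m]
    if len(P)>10: print(f,len(P),P.min(0).round(1),P.max(0).round(1),np.polyfit(P[:,0],P[:,2],1).round(3))
    m=(abs(B[...,1])<14)&(B[...,0]>-45)&(B[...,0]<-28)&(B[...,2]>25)&(B[...,2]<49); P=B[m]; print('face',len(P),np.median(P,0).round(1) if len(P) else '')
E
```

```text
t 22.25 c [-71.1  -1.1 188. ] th 5.7 yaw 0.05 roll -0.91 F [ 1.3 -0.6  0.8] M [-0.06  0.61 -0.07] w 0.600
w18.png 388 [-34.5  -4.7  46.1] [24.7  5.  52.3] [6.0000e-03 5.0344e+01]
face 361 [-34.1  -0.3  38. ]
scene18.png 94 [-36.3  -4.9  45.5] [24.9  4.8 54.3] [3.7000e-02 5.1948e+01]
face 125 [-35.4  -2.4  38.1]
```

View pics/w18.png

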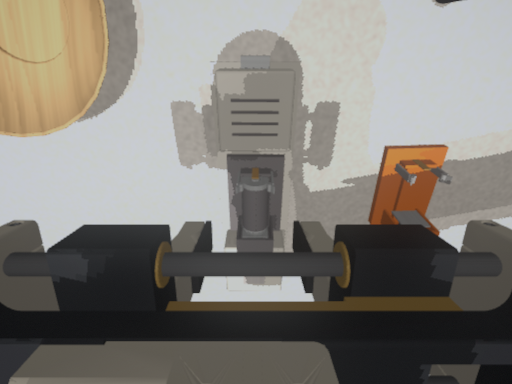

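View pics/c18.png

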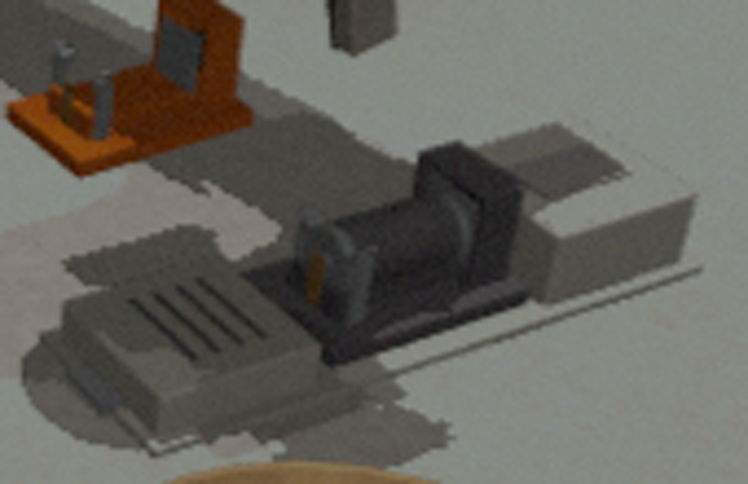

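The wrist and scene views show the cell lying level in the grey tray. Its flat end is under the hood and its nub end is between the clips and behind the stop. I'll check the bystanders, then hand in.

```bash
python3 - <<'E'
from h import *
a=load('top0.png')['img'].astype(int);b=load('top18.png')['img'].astype(int)
for n,(u,v,r) in dict(rest=(352,165,34),green=(368,224,24),small=(259,218,12),cover=(268,128,32),orange=(160,250,36),driver=(300,70,26)).items():
    A=a[v-r:v+r,u-r:u+r].mean(2).astype(np.float32);B=b[v-r:v+r,u-r:u+r].mean(2).astype(np.float32)
    print(n,np.round(cv2.phaseCorrelate(A,B),2))
o=bot.get_obs();print(o['t'],o['contact_force'].round(1),abs(o['dq']).max()); bot.sign_off()
E
```

```text
Traceback (most recent call last):
ValueError: setting an array element with a sequence. The requested array has an inhomogeneous shape after 1 dimensions. The detected shape was (2,) + inhomogeneous part.
```

```bash
python3 - <<'E'
from h import *
a=load('top0.png')['img'].astype(int);b=load('top18.png')['img'].astype(int)
for n,(u,v,r) in dict(rest=(352,165,34),green=(368,224,24),small=(259,218,12),cover=(268,128,32),orange=(160,250,36),driver=(300,70,26)).items():
    A=a[v-r:v+r,u-r:u+r].mean(2).astype(np.float32);B=b[v-r:v+r,u-r:u+r].mean(2).astype(np.float32)
    print(n,np.round(cv2.phaseCorrelate(A,B)[0],2))
o=bot.get_obs();print(o['t'],o['contact_force'].round(1),abs(o['dq']).max())
E
```

```text
rest [-0.12 -0.01]
green [0.02 0.02]
small [0.03 0.03]
cover [-0.06 -0.05]
orange [ 0.08 -0.11]
driver [-0.04  0.01]
22.4 [-0.3 -0.2 -0. ] 0.026722899097662685
```

```bash
python3 -c "
from bench import bot
print(bot.sign_off())"
```

```text
the job is handed in; nothing more can be done
None
```

The big cell is in the grey tray, level and home between the clips with its nub end behind the stop. It was released and the job handed in at 22.4 s of the 61 s allowed.

**First try failed:** I gripped the cell too near its nub. When I lowered it, a force of about 34 N upwards built up on the gripper. From the geometry, I took this to be the fingertips resting on the clip tips. I lifted off, put the cell back on its rest and regripped it nearer the flat end. A reading under the clip tips' force limits is not something I can confirm, but the 40 N limit on the arm and gripper body was not reached in any reading.

**Fitting:** Going by feel, the tray stood about 5.7 mm high and about 0.9 mm towards the contact.
- **Contact travel:** I estimate it was pushed back about 10 mm at 9 to 10 degrees of tilt, easing to about 6 mm when level, with an uncertainty of about 1 mm. That is short of the 13 mm hard stop.
- **Forces:** The highest readings during fitting were about 12 N along the bar and 14 N upwards.
- **Grip:** The cell turned about 2 degrees in the fingers while the clips resisted, and I allowed for that.

**Last checks:**
- **Level and height:** In the wrist camera, the slope along the cell's top is 0.006 and its top is at about z 50.3 mm; about 51.2 mm was expected. The scene camera gave 0.037 and about 52 mm, from far fewer and noisier points.
- **Position along the bar:** The wrist camera puts the nub face at the stop (x −34.1 mm). The scene camera put it 1.3 mm farther back.
- **Bystanders:** The empty rest, green cell, small cell, cover, orange tray and screwdriver each shifted by less than 0.15 pixel in the top view. I did not check the mug, jar, bowl or shaker numerically.
- **Clear of everything:** The force on the gripper read about zero, and it stood well above the tray.

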